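Load the resistor cradle and null the meter

ROBOT

A 7-joint arm with a two-finger parallel gripper is mounted at the origin on the work surface. World frame = base frame: x ahead of the robot, y to its left, z up, the work surface at z = 0. Lengths are in m, angles in rad, forces in N, time in s.
With the tool pointing down it reaches from about 0.425 to 0.925 m from the base axis. Payload 6.8 kg.
Tool frame: the origin (TCP) lies between the finger pads; the fingertips stand r.tcp_to_tips ahead of it and the grasp point (between the pads) is the TCP (r.tcp_to_tips is the distance from the TCP to the fingertips, in m); z points along the fingers, y is the line along which they close (so a half turn about z gives the same grasp; the last joint's range is limited). The gripper opens to 85 mm and grips with 20 to 120 N. Pads are 22 mm wide; open, the fingers measure 114 mm over their backs; the gripper's body (76 mm by 85 mm) begins 54 mm behind the grasp point. The pads swing forward as they close: fully open they stand 13 mm farther back than shut.
Start: joints at [1.233, 0.477, 0.022, 1.555, -0.011, 1.109, -0.083], TCP at [0.154, -0.657, 0.25] pointing down, gripper open.
Joint ranges: [-2.96, 2.96], [-0.34, 2.1], [-1.41, 1.46], [0.24, 2.44], [-1.37, 4.51], [0.17, 1.92], [-2.96, 2.96]. Speed limits (rad/s): [2.39, 2.39, 3.14, 3.14, 3.14, 3.14, 3.14].

INTERFACE

Orientations are given as a rotation vector (axis times angle).
In Python, from bench import r gives the robot as it stands.
- The arm moves only by the tool servo_tool, never from a script. Its argument "commands" is a list of rows, each a list of 2 entries, a list of its own where there are three numbers: the shift along the tool's x, y, z normalised to -1 to 1, where 1 is 250 mm, then the turn, a rotation vector about the tool's x, y, z normalised to -1 to 1, where 1 is 90 degrees. In form: [[[dx, dy, dz], [ax, ay, az]], ...]. A call has 1 to 20 rows; each row is the pose to reach, as a shift and turn from the pose commanded when the call began, along the tool's axes at that moment; what a row does not reach only later rows make up. A row lasts 1/10 s, in which the tool goes at most 50 mm and 8.59 degrees, less where a joint would pass 70% of its speed; a pose out of reach is approached as far as the arm can. A call with a number of a shift or a turn outside -1 to 1 is refused whole. A call with a gripper value outside its range is refused whole. "claw" is the closure, from 0 (fully open) to 1 (shut), set as the call begins (left out, the last holds). The fingers move at their own pace and stop on an object; "squeeze" is the grip in N (left out, the last holds). Time passes only in rows, so rows that repeat a pose let the fingers close. It gives the time, the measured TCP pose, the force, the opening and the grip force at its end, in the units of the state.
- r.get_obs(): the state, without advancing time (a new reading comes with each control period).
- r.grab_frame(name): name is "side" or "top"; returns (picture, depth): 420x560x3 uint8, red, green, blue; 420x560 float32, m along the optical axis (not along the pixel's ray), 0 where there is no reading.
- r.camera_model(name): a dict with "fx", "fy", "cx", "cy" (pixels), "extrinsics" (4x4, takes a point from camera to world coordinates). Camera axes: x right, y down, z forward; pixel columns grow to the right and rows downward; lengths in m; the calibration is good to about 2 mm. A picture is of the moment at which its call begins. camera_model takes no time and is no camera call.
- r.hand_in(): hands the job in; it is judged then, once.
Trained networks look in the newest picture that a camera, given by its name, has taken for a name from the list of things; names that differ only in an ending like _2 or _b are one class to them, and where a whole thing is asked for, a point or a joint stands for the part that bears it (a point fixed in the world has none). Each returns a list of dicts, best first, with "confidence" (0 to 1); they miss things now and then, are a little off and sometimes report something else, mostly with a low value. They report only what shows in the picture. A call takes as long as a camera call. They do not tell look-alikes from the thing itself.
- r.boxes_of(camera, target): "uv" ([column, row] in pixels, amid what is visible of it).
- r.mark_of(camera, target): "uv" ([column, row] in pixels: a listed point, or the origin of a listed thing).
The state is a dict: "clock": time; "joints": joint angles; "qvel": joint speeds; "tau": joint torques, N m; "tcp_pos": TCP position; "orientation": TCP orientation; "contact_force": force on the tool from outside, world axes, zero at the start; "moment": the same for the moment, N m; "grip_width": finger opening in m; "gripper_force": force on a finger pad.
Only numpy, scipy, OpenCV 4.12 (cv2) and the standard library are available. Lean on these libraries where they do the work, as an engineer would, in place of code of your own. Each camera call takes 0.05 s, during which the arm holds its last target. There are 200 camera calls.

TASK

Raise the contact lever of the test cradle fully, then pull every load resistor out of its upright cup in the rack and lay each one lengthwise in the cradle, centred, with both end caps down in the notches of the two rails (any free place). When all of them lie there, lower the lever fully, then turn the null meter's knob until its pointer stands on the long zero mark. Leave the other things on the bench where they are.

Things in the scene. Friction and masses are not known exactly. Their poses are not given: they have to be found in the camera images.
- rack: Upright holder, fixed: a dark steel foot 70 x 250 x 8 mm with a row of four square aluminium cups (36 mm outside, 28 mm inside, rims 78 mm and inner floors 12 mm above the bench). Origin: centre of the underside; y runs along the row, cups centred at y = -90, -30, 30, 90 mm; x points away from the robot.
- cradle: Test cradle, fixed: black base 240 mm wide (y), 10 mm high, x -90 to 150 mm, with two grey toothed rails across it at x = -62 and +62 mm, 16 mm thick, nothing between them, and a thin end stop outside each. A block 50 x 60 mm, 95 mm high, at x = 120 mm carries the lever. Origin: centre of the underside between the rails; x points from there to the lever's hinge, towards the robot; z up.
- cradle_mid (a point): Mid-way between the rails, 55 mm above the bench, axes as the cradle's. Each rail has four notches 30 mm wide at y = -75, -25, 25, 75 mm, notch floors 44 mm and tooth tops 62 mm above the bench. A resistor lies along x, a cap in a notch of each rail, its centre level with this point, between end stops at x = -82 and 82 mm that are 56 mm high.
- lever (a joint): Angle of the cradle's contact lever (rad): 0 = fully down, 1.35 = fully up, a stop at each. Two steel arms 76 mm apart carry a black handle at the free end and, 60 mm from the hinge, a steel contact bar (14 x 200 x 22 mm) across all places. Down, the bar is 2 mm above the resistors' caps and blocks loading; up, it clears them. Friction holds it where it is left (some 3 N moves it).
- lever_handle (a point): Middle of the lever's handle, a black round bar 12 mm thick and 88 mm long along the cradle's y; 76 mm between the arms is free for the fingers. With the lever down it lies at x = -10 mm in the cradle's frame, 102 mm above the bench.
- lever_hinge (a point): Hinge axis of the lever (along the cradle's y): x = 115 mm in the cradle's frame, 82 mm above the bench. Lifting the handle swings it up and towards the robot, on a radius of 127 mm.
- null_box: Null meter, fixed: grey box 130 x 130 x 60 mm with a round white scale on top, a knob in its middle. Origin: centre of the underside. The long thick zero mark lies along its +x from the knob; short ticks every 24 degrees either side.
- null_knob (a joint): Angle of the null knob (rad), counterclockwise from above positive; 0 = its pointer on the long zero mark. Range -2.3 to 2.3, starts between 0.6 and 1.7. Stays where it is left (friction about 0.05 N m).
- knob_grip (a point): Middle of the knob's grip, on the knob's vertical axis, 88 mm above the bench. The black grip is a bar 46 x 12 mm, 26 mm high (75 to 100 mm above the bench) on a round skirt 52 mm across; the point's x runs along the bar towards the pointer (a thin black needle reaching 44 mm from the axis; a white line marks that half of the bar).
- rod0_mid (a point): Load resistor: white ceramic rod 18 mm thick with a square steel cap 22 x 22 x 16 mm on either end, 150 mm long over all, 80 to 170 g. Both ends are alike. This point is its centre; z along the rod. Starts upright in one of the rack's cups, its centre about 87 mm above the bench, so that it stands 85 mm out of the cup. May be absent.
- rod1_mid (a point): Load resistor: white ceramic rod 18 mm thick with a square steel cap 22 x 22 x 16 mm on either end, 150 mm long over all, 80 to 170 g. Both ends are alike. This point is its centre; z along the rod. Starts upright in one of the rack's cups, its centre about 87 mm above the bench, so that it stands 85 mm out of the cup. May be absent.
- rod2_mid (a point): Load resistor: white ceramic rod 18 mm thick with a square steel cap 22 x 22 x 16 mm on either end, 150 mm long over all, 80 to 170 g. Both ends are alike. This point is its centre; z along the rod. Starts upright in one of the rack's cups, its centre about 87 mm above the bench, so that it stands 85 mm out of the cup. May be absent.
- rod3_mid (a point): Load resistor: white ceramic rod 18 mm thick with a square steel cap 22 x 22 x 16 mm on either end, 150 mm long over all, 80 to 170 g. Both ends are alike. This point is its centre; z along the rod. Starts upright in one of the rack's cups, its centre about 87 mm above the bench, so that it stands 85 mm out of the cup. May be absent.
- tape: Bystander, to be left alone: roll of tape, 100 mm across, 25 mm high; origin: centre of its underside.
- decade_box: Bystander, to be left alone: black box 90 x 90 x 60 mm with two brass terminals; origin: centre of its underside.
- scissors: Bystander, to be left alone: scissors with orange handles, 190 mm; origin: near the middle of its length, on the bench.
- multimeter: Bystander, to be left alone: black hand meter 160 x 80 x 36 mm; origin: centre of its underside.
- pen_cup: Bystander, to be left alone: dark steel cup 72 mm across, 95 mm high, with three pens; origin: centre of its underside.
- solder_spool: Bystander, to be left alone: aluminium spool 64 mm across, 56 mm high; origin: centre of its underside.
- screwdriver: Bystander, to be left alone: screwdriver lying on the bench, 190 mm, black handle; origin: near the middle of its length, on the bench.
Mind the look-alikes: they are no part of the job. Leave any blue or orange look-alike of the part that bears rod2_mid alone. What is shaped like the part that bears rod1_mid but purple is not meant.

How it is judged:
By the outcome, as a careful person would: the job done as asked, in the order asked, and still so for the second after the job is handed in, with the robot touching nothing.
Of rod0, rod1, rod2, rod3 only 3 to 4 are there at a start; the rules pass over those that are not, and their reading is None.
At some moment in a run one of rod0, rod1, rod2, rod3 may be knocked a few centimetres aside while the robot is not near it.
Once in a run the grip may slacken for a moment while it holds something.
It also fails if it takes over 210 s, if anything falls off the work surface, if the arm or the gripper's body presses on something with over 40 N, if the wrist force passes 120 N, or if a joint passes its speed limit or range.

## Working session

There is one attempt and no reset: what is moved stays moved. The work goes in short steps, Python scripts to look and compute and a tool call to move; the robot and the scene stay as the last step left them, time stands still between calls to the robot, and variables do not carry over. Pictures are saved under pics/ and viewed, at most 14 in all, crops included, and the job is handed in when it is done.

Besides the shell and the picture viewer there is one more tool, called after "Emit:" as name(argument=value, ...), one argument or row to a line, values as JSON. servo_tool: Moves the arm, as the interface text tells. Scaled input: -1 to 1 covers 250 mm each way for a shift and 90 degrees each way for a turn. Its arguments: {"type":"object","properties":{"commands":{"type":"array"},"claw":{"type":"number"},"squeeze":{"type":"number"}},"required":["commands"]}

```bash
mkdir -p pics; cat > h.py <<'E'
from bench import r
import numpy as np, cv2
from scipy.spatial.transform import Rotation as R
def snap(n,f=None):
    im,d=r.grab_frame(n)
    if f: cv2.imwrite('pics/'+f,im[:,:,::-1])
    return im,d
def ray(n,uv):
    c=r.camera_model(n);E=np.array(c['extrinsics'])
    return E[:3,:3]@np.array([(uv[0]-c['cx'])/c['fx'],(uv[1]-c['cy'])/c['fy'],1]),E[:3,3]
def atz(n,uv,z):
    d,o=ray(n,uv); return o+d*(z-o[2])/d[2]
def proj(n,p):
    c=r.camera_model(n);E=np.array(c['extrinsics']);q=E[:3,:3].T@(np.array(p)-E[:3,3])
    return np.array([c['fx']*q[0]/q[2]+c['cx'],c['fy']*q[1]/q[2]+c['cy']])
def cloud(n,d):
    c=r.camera_model(n);E=np.array(c['extrinsics']);v,u=np.mgrid[:d.shape[0],:d.shape[1]]
    P=np.stack([(u-c['cx'])/c['fx']*d,(v-c['cy'])/c['fy']*d,d],-1)
    return P@E[:3,:3].T+E[:3,3]
E
python3 - <<'E'
from h import *
for n in('top','side'):
    im,d=snap(n,n+'0.png'); c=r.camera_model(n); print(n,c['fx'],np.round(c['extrinsics'],3).tolist())
    for t,z in [('rack',0),('cradle',0),('cradle_mid',.055),('lever_handle',.102),('lever_hinge',.082),('null_box',0),('knob_grip',.088),('rod0_mid',.087)]:
        for m in r.mark_of(n,t)[:6]:
            print(t,np.round(m['uv'],1),round(m['confidence'],2),np.round(atz(n,m['uv'],z),3))
o=r.get_obs();print(o, r.tcp_to_tips)
E
```

```text
top 447.49235273797063 [[0.008, -0.986, 0.165, 0.309], [-1.0, -0.007, 0.009, 0.002], [-0.007, -0.165, -0.986, 1.483], [0.0, 0.0, 0.0, 1.0]]
rack [189.5 209.3] 0.9 [0.56 0.32 0.  ]
cradle [351.8 233.6] 0.66 [ 0.481 -0.224  0.   ]
cradle_mid [353.7 232.5] 0.97 [ 0.479 -0.222  0.055]
lever_handle [358.6 227.6] 0.74 [ 0.488 -0.23   0.102]
lever_handle [418.6 274.4] 0.57 [ 0.346 -0.41   0.102]
lever_hinge [341.7 262.5] 0.62 [ 0.381 -0.179  0.082]
null_box [263.2 218.3] 0.59 [0.531 0.071 0.   ]
knob_grip [193.1 198.9] 0.66 [0.579 0.291 0.088]
knob_grip [260.  213.2] 0.47 [0.534 0.078 0.088]
rod0_mid [417.1 272.3] 0.73 [ 0.353 -0.41   0.087]
rod0_mid [193.7 200.1] 0.43 [0.575 0.289 0.087]
side 463.77879780683725 [[-0.998, -0.047, 0.038, 0.492], [-0.06, 0.666, -0.743, 0.914], [0.01, -0.744, -0.668, 0.924], [0.0, 0.0, 0.0, 1.0]]
rack [265.3 333.1] 0.68 [0.556 0.31  0.   ]
rack [215.6 265.7] 0.28 [0.704 0.115 0.   ]
rack [341.6 152. ] 0.25 [ 0.354 -0.432  0.   ]
cradle [303.4 187.1] 0.7 [ 0.482 -0.229  0.   ]
cradle_mid [304.5 174.7] 0.69 [ 0.481 -0.222  0.055]
lever_handle [301.4 159.5] 0.91 
[... 254 characters left out ...]
1.23289524,  0.47698163,  0.02237053,  1.55535994, -0.01147699,
        1.10930635, -0.08308662]), 'qvel': array([ 1.07484021e-03, -2.62300760e-04, -4.75799273e-05, -5.72891024e-04,
        5.64409431e-04,  6.85418255e-04, -1.85729732e-03]), 'tau': array([ 1.25339793e-04, -5.96312928e+01,  1.60661202e+00, -2.81546384e+01,
        1.25529320e-02,  1.45314109e-03, -2.94541496e-05]), 'tcp_pos': array([ 0.15378169, -0.65728507,  0.25033662]), 'orientation': array([3.12080262e+00, 3.60214347e-01, 3.34618394e-05]), 'contact_force': array([-0.37471449,  0.15439464,  0.42135296]), 'moment': array([ 0.08372707, -0.0193922 ,  0.0170319 ]), 'gripper_force': 0.0, 'grip_width': 0.08509275518051379} 0.019
```

View pics/top0.png

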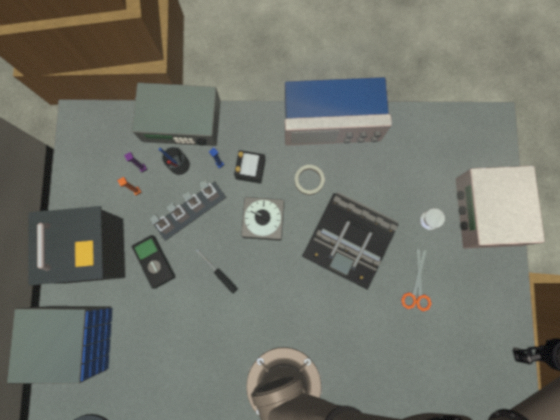

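View pics/side0.png

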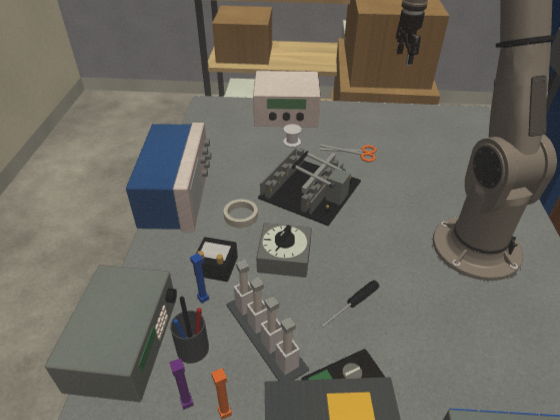

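The four white rods stand in the rack (top image: 156,222 / 175,210 / 191,198 / 208,187). The look-alikes stand free on the bench: blue (top 216,157), purple (135,160) and orange (130,186). Only the white ones fit the description. I'll measure the poses from depth and confirm this in a crop.

```bash
python3 - <<'E'
from h import *
im,d=snap('top'); P=cloud('top',d)
ims,ds=snap('side'); Q=cloud('side',ds)
x0,y0=130,150
a=cv2.resize(im[150:250,130:290],None,fx=5,fy=5,interpolation=cv2.INTER_CUBIC)
b=cv2.resize(ims[210:390,150:330],None,fx=2.2,fy=2.2,interpolation=cv2.INTER_CUBIC)
k=cv2.resize(im[185:255,225:300],None,fx=5,fy=5,interpolation=cv2.INTER_CUBIC)
cv2.imwrite('pics/a1.png',a[:,:,::-1])
c=np.zeros((400,800,3),np.uint8);c[:396,:396]=b[:400,:400];c[:350,405:780]=k
cv2.imwrite('pics/b1.png',c[:,:,::-1])
def clus(P,im,m,nm):
    n,l,s,_=cv2.connectedComponentsWithStats(m.astype(np.uint8))
    for i in range(1,n):
        if s[i,4]>=6:
            q=P[l==i];print(nm,s[i,4],np.round(np.median(q,0),3),np.round(q.min(0),3),np.round(q.max(0),3),im[l==i].mean(0).astype(int))
for nm,X,I in(('top',P,im),('side',Q,ims)):
    clus(X,I,(X[...,2]>.148)&(X[...,2]<.19)&(abs(X[...,0]-.56)<.2)&(abs(X[...,1]-.31)<.2),nm)
def rect(X,lo,hi,cx,cy,rad):
    m=(X[...,2]>lo)&(X[...,2]<hi)&(np.hypot(X[...,0]-cx,X[...,1]-cy)<rad)
    p=X[m][:,:2].astype(np.float32); r_=cv2.minAreaRect(p*1000); return len(p),np.round(r_[0],1),np.round(r_[1],1),round(r_[2],1)
for nm,X in(('top',P),('side',Q)):
    print(nm,'base',rect(X,.005,.02,.46,-.22,.19),'rails',rect(X,.04,.066,.49,-.22,.16))
    print('box',rect(X,.05,.066,.53,.075,.11),'knob',rect(X,.09,.105,.53,.075,.04))
    print('rackfoot',rect(X,.004,.015,.56,.32,.14),'cups',rect(X,.07,.084,.56,.32,.14))
    print('handle',rect(X,.1,.115,.49,-.23,.07),'bar',rect(X,.08,.115,.44,-.21,.12))
E
```

```text
top 45 [0.714 0.222 0.152] [0.701 0.206 0.148] [0.726 0.234 0.157] [ 66  91 145]
top 45 [0.7   0.482 0.151] [0.686 0.468 0.148] [0.713 0.494 0.158] [109  73 120]
top 46 [0.62  0.496 0.152] [0.607 0.486 0.148] [0.634 0.508 0.157] [190 111  65]
top 61 [0.607 0.245 0.162] [0.594 0.232 0.149] [0.622 0.257 0.169] [132 139 133]
top 62 [0.571 0.291 0.162] [0.558 0.279 0.15 ] [0.586 0.307 0.169] [131 138 134]
top 64 [0.536 0.339 0.163] [0.523 0.326 0.15 ] [0.55  0.354 0.168] [130 137 132]
top 66 [0.502 0.387 0.163] [0.488 0.375 0.149] [0.516 0.402 0.17 ] [128 135 131]
side 57 [0.717 0.224 0.149] [0.703 0.209 0.148] [0.731 0.239 0.153] [ 50  75 131]
side 125 [0.61  0.251 0.16 ] [0.597 0.235 0.148] [0.624 0.262 0.164] [117 115 107]
side 138 [0.574 0.298 0.16 ] [0.56  0.282 0.148] [0.588 0.31  0.164] [117 116 108]
side 147 [0.539 0.346 0.16 ] [0.525 0.327 0.148] [0.552 0.357 0.165] [117 116 108]
side 163 [0.503 0.394 0.16 ] [0.489 0.376 0.149] [0.517 0.405 0.164] [118 117 109]
side 102 [0.702 0.486 0.15 ] [0.688 0.472 0.148] [0.715 0.5   0.152] [100  57 111]
side 102 [0.621 0.5   0.15 ] [0.608 
[... 383 characters left out ...]
, array([601.4, 351.4]), array([155.3, 215.7]), 36.9)
handle (196, array([ 469.5, -221.9]), array([86.2, 68.2]), 62.4) bar (1010, array([ 434.1, -202.9]), array([155.9, 164.5]), 22.5)
side base (1969, array([ 449.9, -204.4]), array([341. , 285.7]), 39.4) rails (1104, array([ 462., -215.]), array([228.2, 235.4]), 62.5)
box (1570, array([526. ,  73.4]), array([135.1, 130.4]), 85.9) knob (82, array([526.4,  72.6]), array([45.5, 13.2]), 63.7)
rackfoot (1177, array([553.4, 325.5]), array([256.9, 248. ]), 83.0) cups (651, array([605.4, 354.8]), array([159.9, 217.5]), 36.7)
handle (129, array([ 478.7, -222.2]), array([92.1, 54.7]), 56.7) bar (844, array([ 436., -201.]), array([157.6, 168.6]), 21.8)
```

View pics/b1.png

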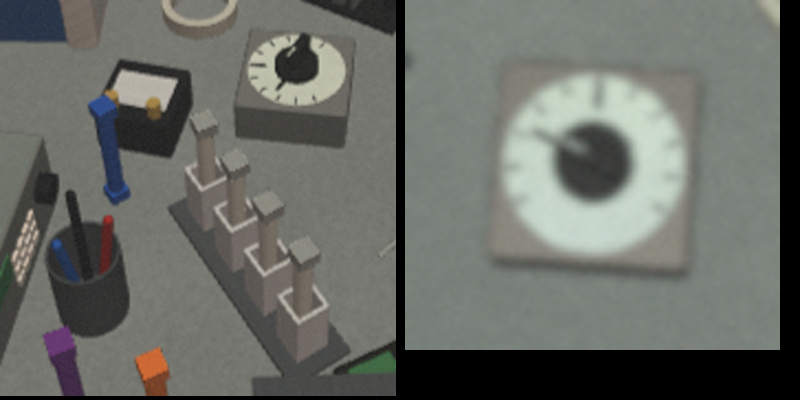

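View pics/a1.png

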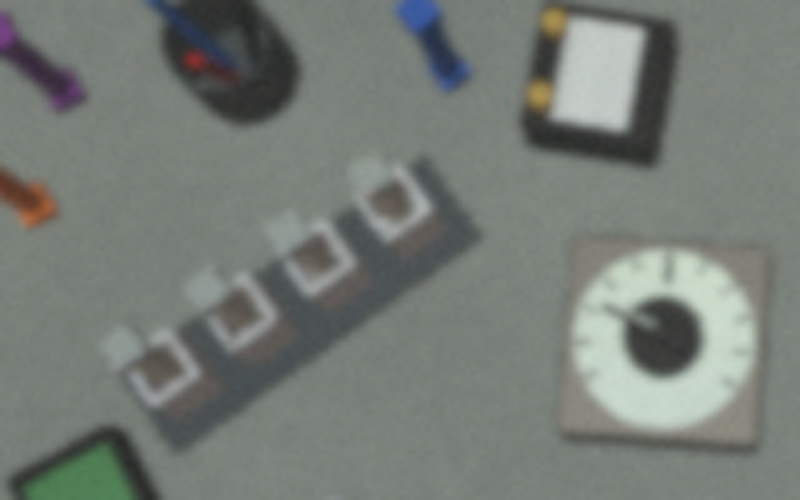

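The crop confirms four white rods with grey caps in the cups; blue, purple and orange are free-standing and not meant. Knob: pointer at world yaw about +62°, zero mark about -4°. Next I'll fit the cradle pose and start with the lever.

```bash
cat >> h.py <<'E'
def down(yaw): # tool x axis at world yaw (deg), pointing down
    return R.from_euler('z',yaw,degrees=True)*R.from_euler('x',180,degrees=True)
def plan(*poses):
    o=r.get_obs();p0=np.array(o['tcp_pos']);R0=R.from_rotvec(o['orientation'])
    for p,q in poses:
        s=R0.inv().apply(np.array(p)-p0)/.25;w=(R0.inv()*q).as_rotvec()/(np.pi/2)
        print('row',np.round(s,3).tolist(),np.round(w,3).tolist(),'%.0fmm %.0fdeg'%(np.linalg.norm(s)*250,np.linalg.norm(w)*90))
def st():
    o=r.get_obs();q=R.from_rotvec(o['orientation']);print('t',o['clock'],'p',np.round(o['tcp_pos'],4),'z',np.round(q.apply([0,0,1]),3),'x',np.round(q.apply([1,0,0]),3),'F',np.round(o['contact_force'],1),'w',round(o['grip_width'],4),round(o['gripper_force'],1),'q',np.round(o['joints'],2))
E
python3 - <<'E'
from h import *
from scipy.optimize import minimize
for n in('top','side'):
    im,d=snap(n);P=cloud(n,d);m=(P[...,2]>.055)&(P[...,2]<.066)&(np.hypot(P[...,0]-.48,P[...,1]+.223)<.14)
    p=P[m][:,:2]
    def f(v):
        c,s=np.cos(v[2]),np.sin(v[2]);q=p-v[:2];x=c*q[:,0]+s*q[:,1];y=-s*q[:,0]+c*q[:,1]
        ex=np.maximum(abs(abs(x)-.062)-.007,0); yy=(y+.1)%.05 # notch centre at .025
        ey=np.maximum(.015-abs(yy-.025),0)
        return np.minimum(ex+ey,.01).mean()*1e3
    b=min((minimize(f,[.48+a,-.223+e,np.radians(t)],method='Nelder-Mead',options=dict(initial_simplex=np.array([[.48+a,-.223+e,np.radians(t)]]*4)+np.vstack([np.zeros(3),np.diag([.004,.004,.02])]))) for a in(-.006,0,.006) for e in(-.006,0,.006) for t in(151,153,155)),key=lambda s:s.fun)
    print(n,len(p),b.x[:2],np.degrees(b.x[2]),b.fun)
st()
ax=np.array([np.cos(np.radians(152.7)),np.sin(np.radians(152.7)),0])
O=np.array([.480,-.223,0]); h=O-.010*ax; q=down(152.7-90)
print(h)
plan((h+[0,0,.25],q),(h+[0,0,.104],q))
q2=down(152.7-90-0); 
E
```

```text
top 428 [ 0.48484347 -0.23025852] 153.37508604489696 4.663924345612273
side 395 [ 0.48697072 -0.22721588] 153.45784890294186 3.2175152410815024
t 1.1 p [ 0.1538 -0.6573  0.2503] z [ 0. -0. -1.] x [0.974 0.228 0.   ] F [-0.6 -0.1 -0.8] w 0.0849 0.0 q [ 1.23  0.48  0.02  1.56 -0.01  1.11 -0.08]
[ 0.48888617 -0.2275865   0.        ]
row [1.697, -1.368, 0.001] [0.0, -0.0, -0.55] 545mm 50deg
row [1.697, -1.368, 0.585] [0.0, -0.0, -0.55] 564mm 50deg
```

Emit:
servo_tool(
  commands=[
    [[0.85, -0.684, 0], [0, 0, -0.275]],
    [[0.85, -0.684, 0], [0, 0, -0.275]],
    [[0.85, -0.684, 0], [0, 0, -0.275]],
    [[0.85, -0.684, 0], [0, 0, -0.275]],
    [[0.85, -0.684, 0], [0, 0, -0.275]],
    [[0.85, -0.684, 0], [0, 0, -0.275]],
    [[0.85, -0.684, 0], [0, 0, -0.275]],
  ],
  claw=0.35,
  squeeze=25,
)

```text
clock: 1.8
tcp_pos: [0.3251, -0.4389, 0.2507]
orientation: [-2.967, -1.031, -0.003]
contact_force: [0.4, 0.2, 0.2]
grip_width: 0.0558
gripper_force: 0.0
```

```bash
python3 - <<'E'
from h import *
st()
h=np.array([.489,-.2276,0]);q=down(62.7)
plan((h+[0,0,.2],q),(h+[0,0,.104],q))
E
```

```text
t 1.8 p [ 0.3251 -0.4389  0.2507] z [ 0.002  0.001 -1.   ] x [0.785 0.62  0.002] F [0.4 0.2 0.2] w 0.0558 0.0 q [ 0.97  0.27 -0.18  1.86  0.05  1.02 -0.13]
row [1.038, -0.256, 0.205] [0.0, -0.001, -0.271] 272mm 24deg
row [1.037, -0.257, 0.589] [0.0, -0.001, -0.271] 305mm 24deg
```

Emit:
servo_tool(
  commands=[
    [[0.99, -0.256, 0.2], [0, 0, -0.271]],
    [[0.99, -0.256, 0.2], [0, 0, -0.271]],
    [[0.99, -0.256, 0.2], [0, 0, -0.271]],
    [[0.99, -0.256, 0.2], [0, 0, -0.271]],
    [[0.99, -0.256, 0.2], [0, 0, -0.271]],
    [[0.99, -0.256, 0.2], [0, 0, -0.271]],
    [[0.99, -0.256, 0.2], [0, 0, -0.271]],
    [[0.99, -0.256, 0.2], [0, 0, -0.271]],
  ],
)

```text
clock: 2.6
tcp_pos: [0.4767, -0.2419, 0.2003]
orientation: [2.69, 1.622, -0.002]
contact_force: [-0.2, -0.4, -1.5]
grip_width: 0.0556
gripper_force: 0.0
```

```bash
python3 - <<'E'
from h import *
st()
h=np.array([.4885,-.2285,0]);q=down(62.9)
plan((h+[0,0,.2],q),(h+[0,0,.104],q))
im,_=snap('side');cv2.imwrite('pics/s2.png',cv2.resize(im[90:240,200:420],None,fx=3,fy=3)[:,:,::-1])
E
```

```text
t 2.6 p [ 0.4767 -0.2419  0.2003] z [-0.001 -0.001 -1.   ] x [ 0.467  0.884 -0.001] F [-0.2 -0.4 -1.5] w 0.0556 0.0 q [ 0.65  0.33 -0.36  1.92  0.15  0.92 -0.27]
row [0.069, 0.017, 0.001] [-0.0, 0.001, -0.008] 18mm 1deg
row [0.07, 0.017, 0.385] [-0.0, 0.001, -0.008] 98mm 1deg
```

View pics/s2.png

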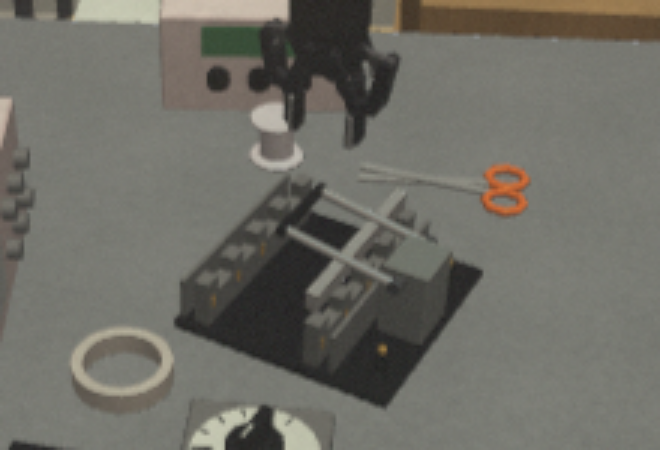

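Emit:
servo_tool(
  commands=[
    [[0.07, 0.017, 0.2], [0, 0, -0.008]],
    [[0.07, 0.017, 0.385], [0, 0, -0.008]],
    [[0.07, 0.017, 0.385], [0, 0, -0.008]],
    [[0.07, 0.017, 0.385], [0, 0, -0.008]],
    [[0.07, 0.017, 0.385], [0, 0, -0.008]],
  ],
)

```text
clock: 3.15
tcp_pos: [0.4906, -0.2281, 0.1066]
orientation: [2.677, 1.638, 0.003]
contact_force: [-0.4, -0.8, 0.7]
grip_width: 0.0554
gripper_force: 0.0
```

Emit:
servo_tool(
  commands=[
    [[0, 0, 0], [0, 0, 0]],
    [[0, 0, 0], [0, 0, 0]],
    [[0, 0, 0], [0, 0, 0]],
    [[0, 0, 0], [0, 0, 0]],
    [[0, 0, 0], [0, 0, 0]],
    [[0, 0, 0], [0, 0, 0]],
  ],
  claw=1,
  squeeze=25,
)

```text
clock: 3.75
tcp_pos: [0.4963, -0.23, 0.1078]
orientation: [2.668, 1.634, 0.015]
contact_force: [12.0, -8.0, 1.9]
grip_width: 0.0105
gripper_force: 26.0
```

```bash
python3 - <<'E'
from h import *
st()
h=np.array(r.get_obs()['tcp_pos']);ax=np.array([np.cos(np.radians(153)),np.sin(np.radians(153)),0])
# hinge relative to handle: +125 along ax, -20 z
a0=np.arctan2(.02,.125)
for k in np.linspace(0,1.35,10)[1:]:
    a=a0+k; p=h+ax*(.125-.127*np.cos(a))+np.array([0,0,.127*np.sin(a)-.02]); print(round(k,2),end=' ');plan((p,down(63)))
E
```

```text
t 3.75 p [ 0.4963 -0.23    0.1078] z [ 0.015 -0.006 -1.   ] x [0.454 0.891 0.001] F [12.  -8.   1.9] w 0.0105 26.0 q [ 0.59  0.47 -0.34  1.98  0.23  0.72 -0.36]
0.15 row [0.0, -0.015, -0.075] [0.01, -0.001, -0.0] 19mm 1deg
0.3 row [0.0, -0.042, -0.146] [0.01, -0.001, -0.0] 38mm 1deg
0.45 row [0.0, -0.08, -0.212] [0.01, -0.001, -0.0] 57mm 1deg
0.6 row [0.0, -0.127, -0.272] [0.01, -0.001, -0.0] 75mm 1deg
0.75 row [0.0, -0.182, -0.324] [0.01, -0.001, -0.0] 93mm 1deg
0.9 row [0.0, -0.245, -0.367] [0.01, -0.001, -0.0] 110mm 1deg
1.05 row [0.0, -0.314, -0.4] [0.01, -0.001, -0.0] 127mm 1deg
1.2 row [0.0, -0.386, -0.423] [0.01, -0.001, -0.0] 143mm 1deg
1.35 row [0.0, -0.461, -0.435] [0.01, -0.001, -0.0] 158mm 1deg
```

Emit:
servo_tool(
  commands=[
    [[0, 0.015, -0.038], [0, 0, 0]],
    [[0, 0.01, -0.075], [0, 0, 0]],
    [[0, -0.005, -0.11], [0, 0, 0]],
    [[0, -0.018, -0.146], [0, 0, 0]],
    [[0, -0.036, -0.18], [0, 0, 0]],
    [[0, -0.056, -0.212], [0, 0, 0]],
    [[0, -0.08, -0.244], [0, 0, 0]],
    [[0, -0.104, -0.272], [0, 0, 0]],
    [[0, -0.13, -0.3], [0, 0, 0]],
    [[0, -0.158, -0.324], [0, 0, 0]],
    [[0, -0.19, -0.347], [0, 0, 0]],
    [[0, -0.221, -0.367], [0, 0, 0]],
    [[0, -0.255, -0.385], [0, 0, 0]],
    [[0, -0.29, -0.4], [0, 0, 0]],
    [[0, -0.326, -0.413], [0, 0, 0]],
    [[0, -0.362, -0.423], [0, 0, 0]],
    [[0, -0.4, -0.43], [0, 0, 0]],
    [[0, -0.44, -0.435], [0, 0, 0]],
    [[0, -0.46, -0.435], [0, 0, 0]],
    [[0, -0.46, -0.435], [0, 0, 0]],
  ],
)

```text
clock: 5.75
tcp_pos: [0.3918, -0.1774, 0.2159]
orientation: [2.668, 1.634, 0.013]
contact_force: [13.5, -13.0, -3.8]
grip_width: 0.0107
gripper_force: 25.3
```

```bash
python3 - <<'E'
from h import *
st()
im,_=snap('side');cv2.imwrite('pics/s3.png',cv2.resize(im[60:240,200:420],None,fx=3,fy=3)[:,:,::-1])
E
```

```text
t 5.75 p [ 0.3918 -0.1774  0.2159] z [ 0.014 -0.007 -1.   ] x [ 0.454  0.891 -0.   ] F [ 13.5 -13.   -3.8] w 0.0107 25.3 q [ 0.66  0.13 -0.41  2.14  0.07  0.87 -0.26]
```

View pics/s3.png

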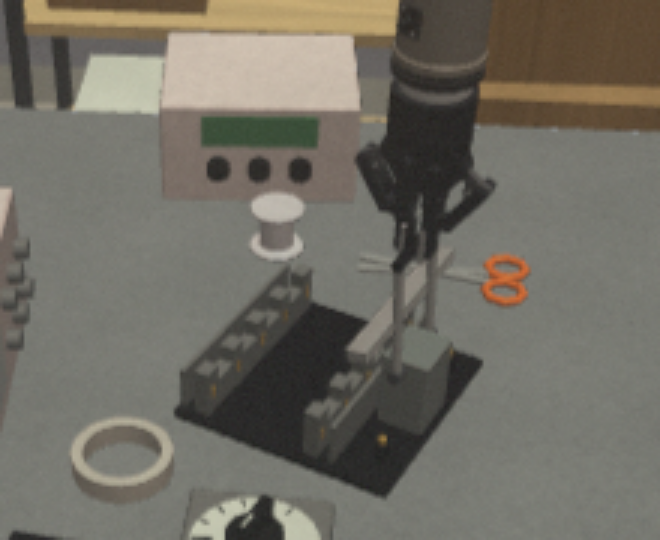

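The lever is up: it stands vertical at crop (415,310) and the handle travelled 117 mm. Release and rise.

Emit:
servo_tool(
  commands=[
    [[0, 0.02, 0], [0, 0, 0]],
    [[0, 0.02, 0], [0, 0, 0]],
    [[0, 0.02, 0], [0, 0, 0]],
    [[0, 0.02, -0.15], [0, 0, 0]],
    [[0, 0.02, -0.35], [0, 0, 0]],
    [[0, 0.02, -0.5], [0, 0, 0]],
    [[0, 0.02, -0.5], [0, 0, 0]],
  ],
  claw=0.4,
)

```text
clock: 6.5
tcp_pos: [0.3935, -0.1764, 0.3426]
orientation: [2.672, 1.639, 0.007]
contact_force: [0.3, 0.5, 0.6]
grip_width: 0.0515
gripper_force: 0.0
```

```bash
cat >> h.py <<'E'
def RT(phi,t):
    u=np.array([np.cos(np.radians(phi)),np.sin(np.radians(phi)),0]);k=np.array([0,0,1.]);t=np.radians(t)
    z=np.sin(t)*u-np.cos(t)*k;x=np.cos(t)*u+np.sin(t)*k
    return R.from_matrix(np.stack([x,np.cross(z,x),z],1))
E
python3 - <<'E'
from h import *
from scipy.optimize import minimize
st()
for n in('top','side'):
    im,d=snap(n);P=cloud(n,d);m=(P[...,2]>.057)&(P[...,2]<.067)&(np.hypot(P[...,0]-.487,P[...,1]+.227)<.13)
    p=P[m][:,:2]
    def f(v):
        c,s=np.cos(v[2]),np.sin(v[2]);q=p-v[:2];x=c*q[:,0]+s*q[:,1];y=-s*q[:,0]+c*q[:,1]
        ex=np.maximum(abs(abs(x)-.062)-.007,0); yy=(y+.1)%.05
        ey=np.maximum(.015-abs(yy-.025),0)
        return np.minimum(ex+ey,.01).mean()*1e3
    b=min((minimize(f,[.487+a,-.227+e,np.radians(t)],method='Nelder-Mead',options=dict(initial_simplex=np.array([[.487+a,-.227+e,np.radians(t)]]*4)+np.vstack([np.zeros(3),np.diag([.004,.004,.02])]))) for a in(-.006,0,.006) for e in(-.006,0,.006) for t in(151,153,155)),key=lambda s:s.fun)
    print(n,len(p),b.x[:2],np.degrees(b.x[2]),b.fun)
    for t in('cradle','cradle_mid'):
      for k in r.mark_of(n,t)[:1]: print(t,atz(n,k['uv'],0 if t=='cradle' else .055))
plan(((.42,-.03,.33),RT(20,20)),((.43,.15,.30),RT(36.6,60)))
E
```

```text
t 6.5 p [ 0.3935 -0.1764  0.3426] z [ 0.007 -0.003 -1.   ] x [0.453 0.891 0.   ] F [0.3 0.5 0.6] w 0.0515 0.0 q [ 0.69 -0.   -0.41  1.96  0.    1.18 -0.19]
top 200 [ 0.48557438 -0.23118424] 153.71014808928237 3.356462551345014
cradle [ 0.48546063 -0.2301408   0.        ]
cradle_mid [ 0.47960834 -0.2263557   0.055     ]
side 236 [ 0.48674924 -0.22789054] 153.1377170356611 2.035661207730832
cradle [ 4.78837686e-01 -2.38107951e-01 -1.11022302e-16]
cradle_mid [ 0.48123819 -0.22696885  0.055     ]
row [0.574, -0.16, 0.026] [-0.085, 0.213, 0.473] 149mm 47deg
row [1.234, -0.45, 0.146] [-0.156, 0.655, 0.265] 330mm 65deg
```

Emit:
servo_tool(
  commands=[
    [[0.574, -0.16, 0.026], [-0.085, 0.213, 0.473]],
    [[0.574, -0.16, 0.026], [-0.085, 0.213, 0.473]],
    [[0.574, -0.16, 0.026], [-0.085, 0.213, 0.473]],
    [[0.574, -0.16, 0.026], [-0.085, 0.213, 0.473]],
    [[0.574, -0.16, 0.026], [-0.085, 0.213, 0.473]],
    [[0.574, -0.16, 0.026], [-0.085, 0.213, 0.473]],
    [[0.574, -0.16, 0.026], [-0.085, 0.213, 0.473]],
    [[0.574, -0.16, 0.026], [-0.085, 0.213, 0.473]],
  ],
)

```text
clock: 7.6
tcp_pos: [0.4206, -0.0303, 0.3308]
orientation: [-2.99, -0.53, -0.529]
contact_force: [0.0, 0.0, 0.3]
grip_width: 0.0514
gripper_force: 0.0
```

```bash
python3 - <<'E'
from h import *
st()
u=np.array([np.cos(np.radians(36.6)),np.sin(np.radians(36.6)),0])
rod=np.array([.609,.2465,0])
plan((rod-.13*u+[0,0,.20],RT(36.6,65)))
E
```

```text
t 7.6 p [ 0.4206 -0.0303  0.3308] z [ 0.323  0.117 -0.939] x [0.882 0.323 0.343] F [0.  0.  0.3] w 0.0514 0.0 q [ 0.63 -0.18 -0.52  2.17 -0.33  0.83 -0.93]
row [0.374, -0.634, 0.693] [0.128, 0.496, -0.138] 253mm 48deg
```

Emit:
servo_tool(
  commands=[
    [[0.374, -0.634, 0.693], [0.128, 0.496, -0.138]],
    [[0.374, -0.634, 0.693], [0.128, 0.496, -0.138]],
    [[0.374, -0.634, 0.693], [0.128, 0.496, -0.138]],
    [[0.374, -0.634, 0.693], [0.128, 0.496, -0.138]],
    [[0.374, -0.634, 0.693], [0.128, 0.496, -0.138]],
    [[0.374, -0.634, 0.693], [0.128, 0.496, -0.138]],
    [[0.374, -0.634, 0.693], [0.128, 0.496, -0.138]],
    [[0.374, -0.634, 0.693], [0.128, 0.496, -0.138]],
    [[0.374, -0.634, 0.693], [0.128, 0.496, -0.138]],
  ],
)

```text
clock: 8.5
tcp_pos: [0.4999, 0.0817, 0.3298]
orientation: [-2.545, -0.752, -1.211]
contact_force: [0.3, -0.9, 0.2]
grip_width: 0.0513
gripper_force: 0.0
```

```bash
python3 - <<'E'
from h import *
st()
u=np.array([np.cos(np.radians(36.6)),np.sin(np.radians(36.6)),0])
rod=np.array([.609,.2465,0])
plan((rod-.07*u+[0,0,.15],RT(36.6,65)),(rod+[0,0,.118],RT(36.6,65)))
E
```

```text
t 8.5 p [0.4999 0.0817 0.3298] z [ 0.658  0.406 -0.635] x [0.529 0.352 0.773] F [ 0.3 -0.9  0.2] w 0.0513 0.0 q [-0.61 -0.2   0.49  2.41 -1.23  0.27  0.02]
row [-0.271, -0.314, 0.795] [0.045, 0.16, -0.015] 224mm 15deg
row [-0.192, -0.336, 1.092] [0.045, 0.16, -0.015] 290mm 15deg
```

```bash
python3 - <<'E'
from h import *
plan(((.56,.05,.36),RT(50,0)),((.62,.1,.32),RT(85,0)))
E
```

```text
row [0.176, 0.238, 0.03] [0.096, -0.556, -0.177] 74mm 53deg
row [0.249, 0.195, 0.371] [0.266, -0.516, -0.54] 122mm 71deg
```

Emit:
servo_tool(
  commands=[
    [[0.176, 0.238, 0.03], [0.096, -0.556, -0.177]],
    [[0.176, 0.238, 0.03], [0.096, -0.556, -0.177]],
    [[0.176, 0.238, 0.03], [0.096, -0.556, -0.177]],
    [[0.176, 0.238, 0.03], [0.096, -0.556, -0.177]],
    [[0.176, 0.238, 0.03], [0.096, -0.556, -0.177]],
    [[0.176, 0.238, 0.03], [0.096, -0.556, -0.177]],
    [[0.176, 0.238, 0.03], [0.096, -0.556, -0.177]],
    [[0.249, 0.195, 0.371], [0.266, -0.516, -0.54]],
    [[0.249, 0.195, 0.371], [0.266, -0.516, -0.54]],
    [[0.249, 0.195, 0.371], [0.266, -0.516, -0.54]],
    [[0.249, 0.195, 0.371], [0.266, -0.516, -0.54]],
    [[0.249, 0.195, 0.371], [0.266, -0.516, -0.54]],
    [[0.249, 0.195, 0.371], [0.266, -0.516, -0.54]],
    [[0.249, 0.195, 0.371], [0.266, -0.516, -0.54]],
    [[0.249, 0.195, 0.371], [0.266, -0.516, -0.54]],
  ],
)

```text
clock: 10.0
tcp_pos: [0.6191, 0.0992, 0.3198]
orientation: [-2.32, -2.117, -0.001]
contact_force: [-0.5, -0.9, -0.4]
grip_width: 0.0513
gripper_force: 0.0
```

```bash
python3 - <<'E'
from h import *
st()
plan(((.655,.155,.30),RT(120,35)),((.669,.1425,.25),RT(120,70)))
E
```

```text
t 10.0 p [0.6191 0.0992 0.3198] z [-0.     0.001 -1.   ] x [0.091 0.996 0.001] F [-0.5 -0.9 -0.4] w 0.0513 0.0 q [-0.34  0.34  0.11  1.6  -0.04  1.2  -0.31]
row [0.235, 0.123, 0.079] [0.12, 0.375, -0.379] 69mm 49deg
row [0.19, 0.183, 0.279] [0.239, 0.751, -0.341] 96mm 77deg
```

Emit:
servo_tool(
  commands=[
    [[0.235, 0.123, 0.079], [0.12, 0.375, -0.379]],
    [[0.235, 0.123, 0.079], [0.12, 0.375, -0.379]],
    [[0.235, 0.123, 0.079], [0.12, 0.375, -0.379]],
    [[0.235, 0.123, 0.079], [0.12, 0.375, -0.379]],
    [[0.235, 0.123, 0.079], [0.12, 0.375, -0.379]],
    [[0.235, 0.123, 0.079], [0.12, 0.375, -0.379]],
    [[0.19, 0.183, 0.279], [0.239, 0.751, -0.341]],
    [[0.19, 0.183, 0.279], [0.239, 0.751, -0.341]],
    [[0.19, 0.183, 0.279], [0.239, 0.751, -0.341]],
    [[0.19, 0.183, 0.279], [0.239, 0.751, -0.341]],
    [[0.19, 0.183, 0.279], [0.239, 0.751, -0.341]],
    [[0.19, 0.183, 0.279], [0.239, 0.751, -0.341]],
    [[0.19, 0.183, 0.279], [0.239, 0.751, -0.341]],
  ],
)

```text
clock: 11.3
tcp_pos: [0.6692, 0.1439, 0.2519]
orientation: [-0.989, -1.724, -0.693]
contact_force: [-0.5, -0.1, -0.1]
grip_width: 0.0514
gripper_force: 0.0
```

```bash
python3 - <<'E'
from h import *
st()
rod=np.array([.609,.2465,0]);u=np.array([-.5,.866,0])
plan((rod-.07*u+[0,0,.18],RT(120,70)),(rod-.05*u+[0,0,.125],RT(120,70)),(rod+[0,0,.118],RT(120,70)))
E
```

```text
t 11.3 p [0.6692 0.1439 0.2519] z [-0.472  0.811 -0.345] x [-0.176  0.297  0.939] F [-0.5 -0.1 -0.1] w 0.0514 0.0 q [ 0.21  0.92 -0.28  1.24 -0.78  1.71  0.67]
row [-0.202, -0.003, 0.283] [-0.002, 0.002, 0.002] 87mm 0deg
row [-0.381, -0.004, 0.434] [-0.002, 0.002, 0.002] 144mm 0deg
row [-0.338, -0.003, 0.631] [-0.002, 0.002, 0.002] 179mm 0deg
```

Emit:
servo_tool(
  commands=[
    [[-0.202, 0, 0.283], [0, 0, 0]],
    [[-0.202, 0, 0.283], [0, 0, 0]],
    [[-0.381, 0, 0.434], [0, 0, 0]],
    [[-0.381, 0, 0.434], [0, 0, 0]],
    [[-0.381, 0, 0.434], [0, 0, 0]],
    [[-0.381, 0, 0.434], [0, 0, 0]],
  ],
)

```text
clock: 11.9
tcp_pos: [0.6359, 0.2023, 0.1262]
orientation: [-0.99, -1.723, -0.696]
contact_force: [1.2, -0.0, 0.2]
grip_width: 0.0513
gripper_force: 0.0
```

```bash
python3 - <<'E'
from h import *
st()
rod=np.array([.609,.2465,0])
plan((rod+[0,0,.118],RT(120,70)))
im,_=snap('side','s4.png');im2,_=snap('top')
c=np.hstack([cv2.resize(im[190:390,170:370],(400,400)),cv2.resize(im2[130:250,130:250],(400,400))]);cv2.imwrite('pics/s4.png',c[:,:,::-1])
E
```

```text
t 11.9 p [0.6359 0.2023 0.1262] z [-0.47   0.813 -0.344] x [-0.176  0.296  0.939] F [ 1.2 -0.   0.2] w 0.0513 0.0 q [ 0.15  1.02 -0.29  1.37 -0.78  1.51  0.81]
row [0.04, -0.005, 0.206] [-0.0, 0.002, 0.003] 52mm 0deg
```

View pics/s4.png

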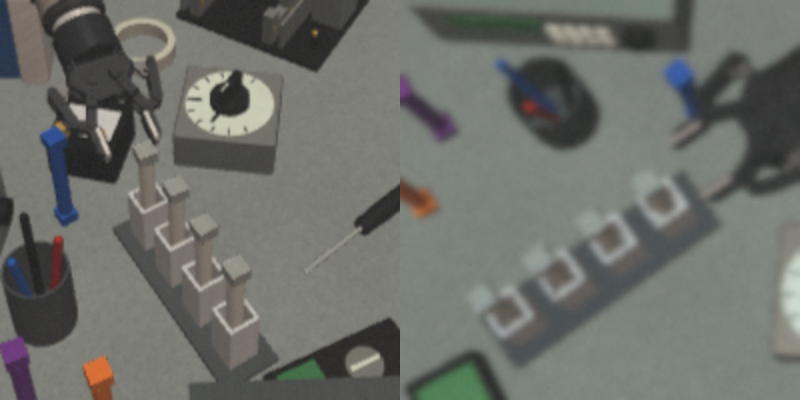

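The gripper straddles the near white rod (left half 147,160), and the blue one stays clear to its left. Advance and grip.

Emit:
servo_tool(
  commands=[
    [[0.035, -0.005, 0.11], [0, 0, 0]],
    [[0.032, -0.005, 0.207], [0, 0, 0]],
    [[0.032, -0.005, 0.207], [0, 0, 0]],
    [[0.032, -0.005, 0.207], [0, 0, 0]],
  ],
)

```text
clock: 12.4
tcp_pos: [0.6081, 0.2461, 0.1145]
orientation: [-0.99, -1.72, -0.694]
contact_force: [-0.2, -0.1, -0.6]
grip_width: 0.0511
gripper_force: 0.0
```

Emit:
servo_tool(
  commands=[
    [[0, 0, 0], [0, 0, 0]],
    [[0, 0, 0], [0, 0, 0]],
    [[0, 0, 0], [0, 0, 0]],
    [[0, 0, 0], [0, 0, 0]],
    [[0, 0, 0], [0, 0, 0]],
    [[0, 0, 0], [0, 0, 0]],
  ],
  claw=1,
  squeeze=60,
)

```text
clock: 13.0
tcp_pos: [0.6078, 0.2464, 0.1135]
orientation: [-0.99, -1.719, -0.694]
contact_force: [2.0, -0.7, 2.7]
grip_width: 0.0164
gripper_force: 58.3
```

```bash
python3 - <<'E'
from h import *
st()
p=np.array(r.get_obs()['tcp_pos']);q=R.from_rotvec(r.get_obs()['orientation'])
plan((p+[0,0,.09],RT(120,70)),(p+[0,0,.18],RT(120,70)))
E
```

```text
t 13.0 p [0.6078 0.2464 0.1135] z [-0.471  0.813 -0.342] x [-0.172  0.296  0.94 ] F [ 2.  -0.7  2.7] w 0.0164 58.3 q [ 0.12  1.01 -0.32  1.45 -0.81  1.43  0.83]
row [0.338, 0.0, -0.123] [-0.001, -0.0, 0.001] 90mm 0deg
row [0.677, 0.0, -0.246] [-0.001, -0.0, 0.001] 180mm 0deg
```

Emit:
servo_tool(
  commands=[
    [[0.17, 0, -0.062], [0, 0, 0]],
    [[0.338, 0, -0.123], [0, 0, 0]],
    [[0.51, 0, -0.185], [0, 0, 0]],
    [[0.677, 0, -0.246], [0, 0, 0]],
    [[0.677, 0, -0.246], [0, 0, 0]],
    [[0.677, 0, -0.246], [0, 0, 0]],
  ],
)

```text
clock: 13.6
tcp_pos: [0.607, 0.2466, 0.2934]
orientation: [-0.99, -1.721, -0.692]
contact_force: [-1.4, -0.9, -1.2]
grip_width: 0.0161
gripper_force: 58.6
```

```bash
python3 - <<'E'
from h import *
st()
plan(((.60,.08,.34),RT(70,25)))
E
```

```text
t 13.6 p [0.607  0.2466 0.2934] z [-0.472  0.812 -0.343] x [-0.173  0.297  0.939] F [-1.4 -0.9 -1.2] w 0.0161 58.6 q [ 0.13  0.78 -0.34  1.44 -0.86  1.57  0.64]
row [-0.018, -0.359, -0.592] [-0.421, -0.466, 0.386] 173mm 66deg
```

Emit:
servo_tool(
  commands=[
    [[-0.018, -0.359, -0.592], [-0.421, -0.466, 0.386]],
    [[-0.018, -0.359, -0.592], [-0.421, -0.466, 0.386]],
    [[-0.018, -0.359, -0.592], [-0.421, -0.466, 0.386]],
    [[-0.018, -0.359, -0.592], [-0.421, -0.466, 0.386]],
    [[-0.018, -0.359, -0.592], [-0.421, -0.466, 0.386]],
    [[-0.018, -0.359, -0.592], [-0.421, -0.466, 0.386]],
    [[-0.018, -0.359, -0.592], [-0.421, -0.466, 0.386]],
    [[-0.018, -0.359, -0.592], [-0.421, -0.466, 0.386]],
    [[-0.018, -0.359, -0.592], [-0.421, -0.466, 0.386]],
  ],
)

```text
clock: 14.5
tcp_pos: [0.5984, 0.0829, 0.3388]
orientation: [-2.326, -1.636, -0.514]
contact_force: [-0.6, 0.2, -0.9]
grip_width: 0.0162
gripper_force: 58.8
```

```bash
python3 - <<'E'
from h import *
st()
plan(((.54,-.14,.30),RT(0,-15)))
E
```

```text
t 14.5 p [0.5984 0.0829 0.3388] z [ 0.141  0.399 -0.906] x [0.307 0.853 0.423] F [-0.6  0.2 -0.9] w 0.0162 58.8 q [-0.01  0.23 -0.04  1.77 -0.47  1.02 -0.17]
row [-0.897, 0.082, -0.248] [-0.071, -0.386, 0.792] 234mm 80deg
```

Emit:
servo_tool(
  commands=[
    [[-0.897, 0.082, -0.248], [-0.071, -0.386, 0.792]],
    [[-0.897, 0.082, -0.248], [-0.071, -0.386, 0.792]],
    [[-0.897, 0.082, -0.248], [-0.071, -0.386, 0.792]],
    [[-0.897, 0.082, -0.248], [-0.071, -0.386, 0.792]],
    [[-0.897, 0.082, -0.248], [-0.071, -0.386, 0.792]],
    [[-0.897, 0.082, -0.248], [-0.071, -0.386, 0.792]],
    [[-0.897, 0.082, -0.248], [-0.071, -0.386, 0.792]],
    [[-0.897, 0.082, -0.248], [-0.071, -0.386, 0.792]],
    [[-0.897, 0.082, -0.248], [-0.071, -0.386, 0.792]],
    [[-0.897, 0.082, -0.248], [-0.071, -0.386, 0.792]],
    [[-0.897, 0.082, -0.248], [-0.071, -0.386, 0.792]],
  ],
)

```text
clock: 15.6
tcp_pos: [0.5404, -0.1426, 0.298]
orientation: [-3.111, 0.006, 0.418]
contact_force: [-0.2, 0.5, -0.3]
grip_width: 0.0159
gripper_force: 58.8
```

```bash
cat >> h.py <<'E'
CO=np.array([.486,-.229,0]);CY=153.3
cx=np.array([np.cos(np.radians(CY)),np.sin(np.radians(CY)),0]);cy=np.array([-cx[1],cx[0],0])
def place(y,z,off): return CO+y*cy-off*cx+np.array([0,0,z])
E
python3 - <<'E'
from h import *
st()
q=RT(CY-180,-20)
plan((place(.075,.17,.0265),q),(place(.075,.08,.0265),q))
E
```

```text
t 15.6 p [ 0.5404 -0.1426  0.298 ] z [-0.264  0.003 -0.965] x [ 0.965 -0.003 -0.264] F [-0.2  0.5 -0.3] w 0.0159 58.8 q [-0.1   0.39  0.31  1.62 -0.07  1.4  -1.35]
row [-0.112, 0.663, 0.56] [0.088, -0.051, 0.281] 219mm 27deg
row [-0.017, 0.664, 0.907] [0.088, -0.051, 0.281] 281mm 27deg
```

Emit:
servo_tool(
  commands=[
    [[-0.112, 0.663, 0.3], [0.088, -0.051, 0.281]],
    [[-0.112, 0.663, 0.3], [0.088, -0.051, 0.281]],
    [[-0.112, 0.663, 0.3], [0.088, -0.051, 0.281]],
    [[-0.112, 0.663, 0.56], [0.088, -0.051, 0.281]],
    [[-0.112, 0.663, 0.56], [0.088, -0.051, 0.281]],
    [[-0.112, 0.663, 0.56], [0.088, -0.051, 0.281]],
    [[-0.112, 0.663, 0.56], [0.088, -0.051, 0.281]],
    [[-0.112, 0.663, 0.56], [0.088, -0.051, 0.281]],
  ],
)

```text
clock: 16.4
tcp_pos: [0.4786, -0.3074, 0.1741]
orientation: [-2.938, 0.696, 0.503]
contact_force: [1.1, 0.2, -1.1]
grip_width: 0.0163
gripper_force: 58.8
```

```bash
python3 - <<'E'
from h import *
st()
q=RT(CY-180,-20)
plan((place(.075,.10,.0265),q),(place(.075,.057,.0265),q))
im,d=snap('side');im2,d2=snap('top')
c=np.hstack([cv2.resize(im[90:240,230:380],(400,400)),cv2.resize(im2[180:300,290:410],(400,400))]);cv2.imwrite('pics/s5.png',c[:,:,::-1])
E
```

```text
t 16.4 p [ 0.4786 -0.3074  0.1741] z [-0.297  0.152 -0.943] x [ 0.843 -0.422 -0.333] F [ 1.1  0.2 -1.1] w 0.0163 58.8 q [ 0.17  0.6   0.43  1.67 -0.21  1.27 -1.37]
row [0.091, 0.007, 0.282] [-0.001, -0.006, 0.001] 74mm 1deg
row [0.148, 0.008, 0.444] [-0.001, -0.006, 0.001] 117mm 1deg
```

View pics/s5.png

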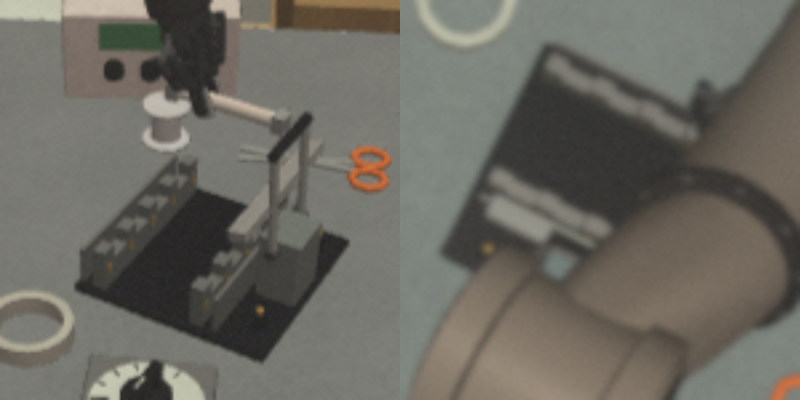

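Emit:
servo_tool(
  commands=[
    [[0.045, 0.007, 0.14], [0, -0.006, 0]],
    [[0.091, 0.007, 0.282], [0, -0.006, 0]],
    [[0.091, 0.007, 0.282], [0, -0.006, 0]],
    [[0.12, 0.008, 0.37], [0, -0.006, 0]],
    [[0.148, 0.008, 0.444], [0, -0.006, 0]],
    [[0.148, 0.008, 0.444], [0, -0.006, 0]],
    [[0.148, 0.008, 0.444], [0, -0.006, 0]],
  ],
)

```text
clock: 17.2
tcp_pos: [0.4748, -0.3089, 0.0575]
orientation: [-2.934, 0.698, 0.519]
contact_force: [0.0, 0.1, -0.7]
grip_width: 0.0163
gripper_force: 61.9
```

```bash
python3 - <<'E'
from h import *
st();print(place(.075,.057,.0265))
im,d=snap('side')
cv2.imwrite('pics/s6.png',cv2.resize(im[100:220,260:380],(600,600),interpolation=cv2.INTER_CUBIC)[:,:,::-1])
E
```

```text
t 17.2 p [ 0.4748 -0.3089  0.0575] z [-0.306  0.155 -0.939] x [ 0.839 -0.423 -0.343] F [ 0.   0.1 -0.7] w 0.0163 61.9 q [ 0.2   0.75  0.38  1.72 -0.26  1.09 -1.33]
[ 0.47597542 -0.30790981  0.057     ]
```

View pics/s6.png

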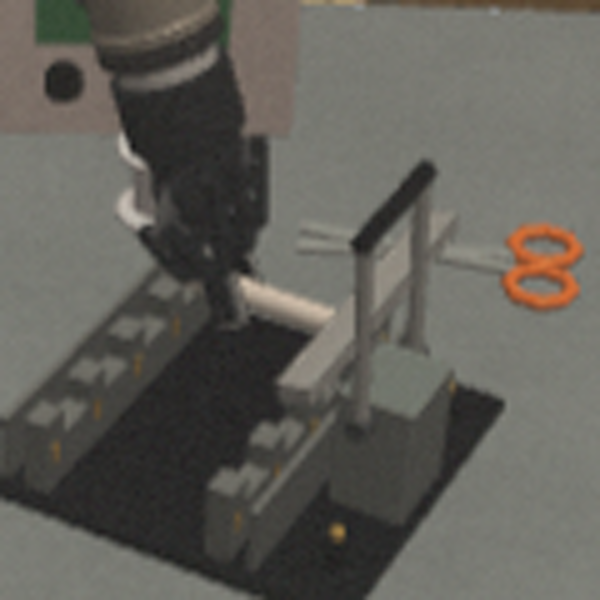

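No force at full depth, so the caps sit in the notches rather than on teeth. Release and back off.

Emit:
servo_tool(
  commands=[
    [[0, 0, 0], [0, 0, 0]],
    [[0, 0, 0], [0, 0, 0]],
    [[0, 0, 0], [0, 0, 0]],
    [[0, 0, -0.15], [0, 0, 0]],
    [[0, 0, -0.35], [0, 0, 0]],
    [[0, 0, -0.55], [0, 0, 0]],
    [[0, 0, -0.75], [0, 0, 0]],
    [[0, 0, -0.75], [0, 0, 0]],
    [[0, 0, -0.75], [0, 0, 0]],
  ],
  claw=0.6,
)

```text
clock: 18.15
tcp_pos: [0.5319, -0.3384, 0.2328]
orientation: [-2.934, 0.699, 0.517]
contact_force: [-1.0, -0.1, -0.5]
grip_width: 0.0342
gripper_force: 0.0
```

```bash
cat >> h.py <<'E'
def seg(X,x0,y0,rad,lo,hi):
    m=(X[...,2]>lo)&(X[...,2]<hi)&(np.hypot(X[...,0]-x0,X[...,1]-y0)<rad);return m
def rods():
    for n in('top','side'):
        im,d=snap(n);P=cloud(n,d);q=P-CO;X=q@cx;Y=q@cy
        print(n,'cradle:',end=' ')
        for y in(-.075,-.025,.025,.075):
            m=(abs(Y-y)<.014)&(abs(X)<.045)&(P[...,2]>.045)&(P[...,2]<.085)
            if m.sum()>15: print('y%+.0f n%d ymean %.1f z %.1f;'%(y*1e3,m.sum(),Y[m].mean()*1e3,P[m][:,2].max()*1e3),end=' ')
        m=(P[...,2]>.152)&(P[...,2]<.18)&(abs(P[...,0]-.555)<.09)&(abs(P[...,1]-.315)<.11)
        k,l,s,_=cv2.connectedComponentsWithStats(m.astype(np.uint8))
        print('rack:',[np.round((P[l==i].min(0)+P[l==i].max(0))/2,4)[:2].tolist() for i in range(1,k) if s[i,4]>10])
E
python3 - <<'E'
from h import *
st();rods()
plan(((.54,-.14,.31),RT(0,-10)))
E
```

```text
t 18.15 p [ 0.5319 -0.3384  0.2328] z [-0.305  0.155 -0.94 ] x [ 0.839 -0.424 -0.342] F [-1.  -0.1 -0.5] w 0.0342 0.0 q [ 0.19  0.64  0.44  1.45 -0.21  1.46 -1.38]
top cradle: rack: [[0.571, 0.2934], [0.5372, 0.3403], [0.5009, 0.3886]]
side cradle: y+75 n140 ymean 70.4 z 66.9; rack: [[0.5718, 0.297], [0.5389, 0.3425], [0.5029, 0.3908]]
row [-0.412, -0.722, -0.186] [-0.079, 0.112, -0.288] 213mm 29deg
```

Emit:
servo_tool(
  commands=[
    [[-0.412, -0.722, -0.186], [-0.079, 0.112, -0.288]],
    [[-0.412, -0.722, -0.186], [-0.079, 0.112, -0.288]],
    [[-0.412, -0.722, -0.186], [-0.079, 0.112, -0.288]],
    [[-0.412, -0.722, -0.186], [-0.079, 0.112, -0.288]],
    [[-0.412, -0.722, -0.186], [-0.079, 0.112, -0.288]],
    [[-0.412, -0.722, -0.186], [-0.079, 0.112, -0.288]],
  ],
  claw=0.42,
)

```text
clock: 18.85
tcp_pos: [0.5407, -0.1375, 0.3106]
orientation: [3.129, 0.008, -0.272]
contact_force: [0.4, -0.6, 0.6]
grip_width: 0.0498
gripper_force: 0.0
```

```bash
python3 - <<'E'
from h import *
st()
plan(((.60,.08,.34),RT(70,25)))
E
```

```text
t 18.85 p [ 0.5407 -0.1375  0.3106] z [-0.173 -0.001 -0.985] x [ 0.985  0.005 -0.173] F [ 0.4 -0.6  0.6] w 0.0498 0.0 q [-0.12  0.33  0.31  1.67 -0.07  1.33 -1.35]
row [0.218, -0.869, -0.158] [0.103, 0.339, -0.778] 227mm 77deg
```

Emit:
servo_tool(
  commands=[
    [[0.218, -0.869, -0.158], [0.103, 0.339, -0.778]],
    [[0.218, -0.869, -0.158], [0.103, 0.339, -0.778]],
    [[0.218, -0.869, -0.158], [0.103, 0.339, -0.778]],
    [[0.218, -0.869, -0.158], [0.103, 0.339, -0.778]],
    [[0.218, -0.869, -0.158], [0.103, 0.339, -0.778]],
    [[0.218, -0.869, -0.158], [0.103, 0.339, -0.778]],
    [[0.218, -0.869, -0.158], [0.103, 0.339, -0.778]],
    [[0.218, -0.869, -0.158], [0.103, 0.339, -0.778]],
    [[0.218, -0.869, -0.158], [0.103, 0.339, -0.778]],
    [[0.218, -0.869, -0.158], [0.103, 0.339, -0.778]],
  ],
)

```text
clock: 19.85
tcp_pos: [0.6008, 0.0715, 0.337]
orientation: [-2.344, -1.62, -0.513]
contact_force: [-1.1, -0.8, -0.9]
grip_width: 0.0495
gripper_force: 0.0
```

```bash
cat >> h.py <<'E'
U=np.array([-.5,.866,0])
def pick(x,y):
    b=np.array([x,y,0]);q=RT(120,70)
    plan((b-.11*U+[0,0,.25],q),(b-.06*U+[0,0,.135],q),(b-.0*U+[0,0,.114],q))
E
python3 - <<'E'
from h import *
st()
pick(.573,.2945)
E
```

```text
t 19.85 p [0.6008 0.0715 0.337 ] z [ 0.146  0.393 -0.908] x [0.322 0.849 0.419] F [-1.1 -0.8 -0.9] w 0.0495 0.0 q [-0.01  0.23 -0.01  1.77 -0.47  1.02 -0.16]
row [0.323, -0.078, 0.533] [0.424, 0.468, -0.392] 157mm 67deg
row [0.245, -0.232, 1.004] [0.424, 0.468, -0.392] 265mm 67deg
row [0.347, -0.417, 1.144] [0.424, 0.468, -0.392] 317mm 67deg
```

Emit:
servo_tool(
  commands=[
    [[0.323, -0.078, 0.533], [0.424, 0.468, -0.392]],
    [[0.323, -0.078, 0.533], [0.424, 0.468, -0.392]],
    [[0.323, -0.078, 0.533], [0.424, 0.468, -0.392]],
    [[0.323, -0.078, 0.533], [0.424, 0.468, -0.392]],
    [[0.323, -0.078, 0.533], [0.424, 0.468, -0.392]],
    [[0.323, -0.078, 0.533], [0.424, 0.468, -0.392]],
    [[0.323, -0.078, 0.533], [0.424, 0.468, -0.392]],
    [[0.323, -0.078, 0.533], [0.424, 0.468, -0.392]],
    [[0.323, -0.078, 0.533], [0.424, 0.468, -0.392]],
    [[0.323, -0.078, 0.533], [0.424, 0.468, -0.392]],
  ],
)

```text
clock: 20.85
tcp_pos: [0.6279, 0.2045, 0.2514]
orientation: [-0.99, -1.721, -0.69]
contact_force: [0.4, -0.2, -0.1]
grip_width: 0.0499
gripper_force: 0.0
```

```bash
python3 - <<'E'
from h import *
st();rods()
pick(.573,.2945)
E
```

```text
t 20.85 p [0.6279 0.2045 0.2514] z [-0.473  0.811 -0.344] x [-0.172  0.298  0.939] F [ 0.4 -0.2 -0.1] w 0.0499 0.0 q [ 0.19  0.86 -0.35  1.38 -0.8   1.59  0.67]
top cradle: y+75 n75 ymean 78.7 z 72.8; rack: [[0.5713, 0.2929], [0.5376, 0.3399], [0.5011, 0.3885]]
side cradle: y+75 n141 ymean 70.4 z 66.5; rack: [[0.572, 0.2947], [0.5388, 0.3425], [0.5029, 0.3904]]
row [-0.021, -0.011, -0.014] [-0.003, 0.002, 0.003] 7mm 0deg
row [-0.384, -0.011, 0.332] [-0.003, 0.002, 0.003] 127mm 0deg
row [-0.38, -0.01, 0.587] [-0.003, 0.002, 0.003] 175mm 0deg
```

Rod 1 lies in place and the others are unmoved. On to the second one.

Emit:
servo_tool(
  commands=[
    [[-0.2, -0.01, 0.16], [0, 0, 0]],
    [[-0.384, -0.01, 0.332], [0, 0, 0]],
    [[-0.384, -0.01, 0.332], [0, 0, 0]],
    [[-0.384, -0.01, 0.332], [0, 0, 0]],
    [[-0.382, -0.01, 0.46], [0, 0, 0]],
    [[-0.38, -0.01, 0.587], [0, 0, 0]],
    [[-0.38, -0.01, 0.587], [0, 0, 0]],
    [[-0.38, -0.01, 0.587], [0, 0, 0]],
  ],
)

```text
clock: 21.75
tcp_pos: [0.5738, 0.2951, 0.1163]
orientation: [-0.983, -1.726, -0.695]
contact_force: [0.6, -0.9, 0.7]
grip_width: 0.0497
gripper_force: 0.0
```

Emit:
servo_tool(
  commands=[
    [[0, 0, 0], [0, 0, 0]],
    [[0, 0, 0], [0, 0, 0]],
    [[0, 0, 0], [0, 0, 0]],
    [[0, 0, 0], [0, 0, 0]],
    [[0, 0, 0], [0, 0, 0]],
    [[0, 0, 0], [0, 0, 0]],
  ],
  claw=1,
  squeeze=60,
)

```text
clock: 22.35
tcp_pos: [0.5736, 0.2947, 0.1146]
orientation: [-0.983, -1.724, -0.696]
contact_force: [1.7, -2.3, 6.5]
grip_width: 0.016
gripper_force: 58.4
```

Emit:
servo_tool(
  commands=[
    [[0.17, 0, -0.062], [0, 0, 0]],
    [[0.338, 0, -0.123], [0, 0, 0]],
    [[0.51, 0, -0.185], [0, 0, 0]],
    [[0.677, 0, -0.246], [0, 0, 0]],
    [[0.677, 0, -0.246], [0, 0, 0]],
    [[0.677, 0, -0.246], [0, 0, 0]],
  ],
)

```text
clock: 22.95
tcp_pos: [0.5722, 0.2945, 0.294]
orientation: [-0.984, -1.726, -0.694]
contact_force: [-0.8, -0.3, -1.4]
grip_width: 0.0161
gripper_force: 58.9
```

```bash
python3 - <<'E'
from h import *
st()
plan(((.60,.08,.34),RT(70,25)))
E
```

```text
t 22.95 p [0.5722 0.2945 0.294 ] z [-0.473  0.811 -0.345] x [-0.179  0.295  0.939] F [-0.8 -0.3 -1.4] w 0.0161 58.9 q [ 0.12  0.74 -0.41  1.53 -0.87  1.47  0.64]
row [-0.1, -0.337, -0.812] [-0.42, -0.467, 0.391] 221mm 67deg
```

Emit:
servo_tool(
  commands=[
    [[-0.1, -0.337, -0.812], [-0.42, -0.467, 0.391]],
    [[-0.1, -0.337, -0.812], [-0.42, -0.467, 0.391]],
    [[-0.1, -0.337, -0.812], [-0.42, -0.467, 0.391]],
    [[-0.1, -0.337, -0.812], [-0.42, -0.467, 0.391]],
    [[-0.1, -0.337, -0.812], [-0.42, -0.467, 0.391]],
    [[-0.1, -0.337, -0.812], [-0.42, -0.467, 0.391]],
    [[-0.1, -0.337, -0.812], [-0.42, -0.467, 0.391]],
    [[-0.1, -0.337, -0.812], [-0.42, -0.467, 0.391]],
    [[-0.1, -0.337, -0.812], [-0.42, -0.467, 0.391]],
    [[-0.1, -0.337, -0.812], [-0.42, -0.467, 0.391]],
  ],
)

```text
clock: 23.95
tcp_pos: [0.5993, 0.0802, 0.3379]
orientation: [-2.327, -1.633, -0.511]
contact_force: [-0.3, -0.4, -0.9]
grip_width: 0.0162
gripper_force: 58.9
```

```bash
python3 - <<'E'
from h import *
st()
plan(((.54,-.14,.30),RT(0,-15)))
E
```

```text
t 23.95 p [0.5993 0.0802 0.3379] z [ 0.139  0.399 -0.906] x [0.309 0.852 0.422] F [-0.3 -0.4 -0.9] w 0.0162 58.9 q [ 0.03  0.24 -0.08  1.76 -0.46  1.02 -0.17]
row [-0.888, 0.076, -0.247] [-0.072, -0.384, 0.791] 231mm 79deg
```

Emit:
servo_tool(
  commands=[
    [[-0.888, 0.076, -0.247], [-0.072, -0.384, 0.791]],
    [[-0.888, 0.076, -0.247], [-0.072, -0.384, 0.791]],
    [[-0.888, 0.076, -0.247], [-0.072, -0.384, 0.791]],
    [[-0.888, 0.076, -0.247], [-0.072, -0.384, 0.791]],
    [[-0.888, 0.076, -0.247], [-0.072, -0.384, 0.791]],
    [[-0.888, 0.076, -0.247], [-0.072, -0.384, 0.791]],
    [[-0.888, 0.076, -0.247], [-0.072, -0.384, 0.791]],
    [[-0.888, 0.076, -0.247], [-0.072, -0.384, 0.791]],
    [[-0.888, 0.076, -0.247], [-0.072, -0.384, 0.791]],
    [[-0.888, 0.076, -0.247], [-0.072, -0.384, 0.791]],
    [[-0.888, 0.076, -0.247], [-0.072, -0.384, 0.791]],
  ],
)

```text
clock: 25.05
tcp_pos: [0.5401, -0.1407, 0.2993]
orientation: [-3.113, 0.005, 0.413]
contact_force: [0.5, 0.9, -2.0]
grip_width: 0.0161
gripper_force: 58.9
```

```bash
cat >> h.py <<'E'
def held(off):
    "residual of the held rod: side-view points around expected rod ends, in tool x"
    o=r.get_obs();p=np.array(o['tcp_pos']);q=R.from_rotvec(o['orientation'])
    im,d=snap('side');P=cloud('side',d)
    # rod axis direction in tool frame for pick tilt 70: up = x cos20 - z sin20
    a=q.apply([np.cos(np.radians(20)),0,-np.sin(np.radians(20))]);c=p-off*a
    w=P-c;s=w@a;rad=np.linalg.norm(w-s[...,None]*a,axis=-1);m=(rad<.022)&(abs(s)<.13)
    h=s[m]; m2=h[h<-.02]
    print('axis z',round(a[2],3),'inner end s:',np.round(np.percentile(m2,[0,1,3]),4) if len(m2) else None,'outer',np.round(np.percentile(h,[97,99,100]),4),len(h))
E
python3 - <<'E'
from h import *
st();held(.0276)
q=RT(CY-180,-20)
plan((place(.025,.17,.0276),q))
E
```

```text
t 25.05 p [ 0.5401 -0.1407  0.2993] z [-0.261  0.002 -0.965] x [ 0.965 -0.003 -0.261] F [ 0.5  0.9 -2. ] w 0.0161 58.9 q [-0.07  0.39  0.27  1.62 -0.05  1.4  -1.37]
axis z 0.085 inner end s: [-0.0729 -0.0725 -0.0715] outer [0.0731 0.0753 0.0764] 454
row [-0.02, 0.492, 0.543] [0.088, -0.054, 0.281] 183mm 27deg
```

Emit:
servo_tool(
  commands=[
    [[-0.02, 0.492, 0.25], [0.088, -0.054, 0.281]],
    [[-0.02, 0.492, 0.25], [0.088, -0.054, 0.281]],
    [[-0.02, 0.492, 0.25], [0.088, -0.054, 0.281]],
    [[-0.02, 0.492, 0.543], [0.088, -0.054, 0.281]],
    [[-0.02, 0.492, 0.543], [0.088, -0.054, 0.281]],
    [[-0.02, 0.492, 0.543], [0.088, -0.054, 0.281]],
    [[-0.02, 0.492, 0.543], [0.088, -0.054, 0.281]],
  ],
)

```text
clock: 25.8
tcp_pos: [0.5002, -0.2635, 0.1722]
orientation: [-2.937, 0.697, 0.511]
contact_force: [0.9, 0.2, 0.2]
grip_width: 0.016
gripper_force: 58.9
```

```bash
python3 - <<'E'
from h import *
st()
q=RT(CY-180,-20)
plan((place(.025,.10,.0276),q),(place(.025,.057,.0276),q))
E
```

```text
t 25.8 p [ 0.5002 -0.2635  0.1722] z [-0.302  0.153 -0.941] x [ 0.841 -0.423 -0.338] F [0.9 0.2 0.2] w 0.016 58.9 q [ 0.13  0.59  0.37  1.67 -0.21  1.27 -1.46]
row [0.096, 0.002, 0.272] [-0.001, -0.002, 0.0] 72mm 0deg
row [0.154, 0.003, 0.434] [-0.001, -0.002, 0.0] 115mm 0deg
```

Emit:
servo_tool(
  commands=[
    [[0.048, 0.002, 0.136], [0, 0, 0]],
    [[0.096, 0.002, 0.272], [0, 0, 0]],
    [[0.096, 0.002, 0.272], [0, 0, 0]],
    [[0.125, 0.003, 0.355], [0, 0, 0]],
    [[0.154, 0.003, 0.434], [0, 0, 0]],
    [[0.154, 0.003, 0.434], [0, 0, 0]],
    [[0.154, 0.003, 0.434], [0, 0, 0]],
  ],
)

```text
clock: 26.5
tcp_pos: [0.5008, -0.264, 0.0588]
orientation: [-2.939, 0.696, 0.508]
contact_force: [-0.1, -0.6, -0.4]
grip_width: 0.0162
gripper_force: 62.9
```

```bash
python3 - <<'E'
from h import *
st(); print(place(.025,.057,.0276))
E
```

```text
t 26.5 p [ 0.5008 -0.264   0.0588] z [-0.3    0.151 -0.942] x [ 0.842 -0.422 -0.336] F [-0.1 -0.6 -0.4] w 0.0162 62.9 q [ 0.16  0.73  0.33  1.72 -0.25  1.08 -1.43]
[ 0.49942408 -0.26373549  0.057     ]
```

Emit:
servo_tool(
  commands=[
    [[0, 0, 0], [0, 0, 0]],
    [[0, 0, 0], [0, 0, 0]],
    [[0, 0, 0], [0, 0, 0]],
    [[0, 0, -0.15], [0, 0, 0]],
    [[0, 0, -0.35], [0, 0, 0]],
    [[0, 0, -0.55], [0, 0, 0]],
    [[0, 0, -0.75], [0, 0, 0]],
    [[0, 0, -0.75], [0, 0, 0]],
    [[0, 0, -0.75], [0, 0, 0]],
  ],
  claw=0.64,
)

```text
clock: 27.4
tcp_pos: [0.5565, -0.2924, 0.2344]
orientation: [-2.938, 0.697, 0.507]
contact_force: [-1.0, 0.0, -1.4]
grip_width: 0.0306
gripper_force: 0.0
```

```bash
python3 - <<'E'
from h import *
st();rods()
plan(((.54,-.14,.31),RT(0,-10)))
E
```

```text
t 27.4 p [ 0.5565 -0.2924  0.2344] z [-0.299  0.151 -0.942] x [ 0.842 -0.423 -0.335] F [-1.   0.  -1.4] w 0.0306 0.0 q [ 0.15  0.62  0.38  1.45 -0.21  1.45 -1.47]
top cradle: rack: [[0.5373, 0.3398], [0.5007, 0.3883]]
side cradle: y+25 n146 ymean 18.9 z 66.9; y+75 n141 ymean 69.9 z 67.1; rack: [[0.5388, 0.3431], [0.5029, 0.3903]]
row [-0.413, -0.514, -0.182] [-0.077, 0.108, -0.287] 171mm 28deg
```

Emit:
servo_tool(
  commands=[
    [[-0.413, -0.514, -0.182], [-0.077, 0.108, -0.287]],
    [[-0.413, -0.514, -0.182], [-0.077, 0.108, -0.287]],
    [[-0.413, -0.514, -0.182], [-0.077, 0.108, -0.287]],
    [[-0.413, -0.514, -0.182], [-0.077, 0.108, -0.287]],
    [[-0.413, -0.514, -0.182], [-0.077, 0.108, -0.287]],
    [[-0.413, -0.514, -0.182], [-0.077, 0.108, -0.287]],
  ],
  claw=0.42,
)

```text
clock: 28.1
tcp_pos: [0.5399, -0.1409, 0.3099]
orientation: [3.128, -0.002, -0.274]
contact_force: [0.3, -0.7, -1.1]
grip_width: 0.0494
gripper_force: 0.0
```

```bash
python3 - <<'E'
from h import *
st()
plan(((.60,.08,.34),RT(70,25)))
E
```

```text
t 28.1 p [ 0.5399 -0.1409  0.3099] z [-0.174 -0.001 -0.985] x [ 0.985 -0.001 -0.174] F [ 0.3 -0.7 -1.1] w 0.0494 0.0 q [-0.08  0.33  0.28  1.67 -0.06  1.33 -1.37]
row [0.215, -0.884, -0.162] [0.104, 0.339, -0.783] 231mm 77deg
```

Emit:
servo_tool(
  commands=[
    [[0.215, -0.884, -0.162], [0.104, 0.339, -0.783]],
    [[0.215, -0.884, -0.162], [0.104, 0.339, -0.783]],
    [[0.215, -0.884, -0.162], [0.104, 0.339, -0.783]],
    [[0.215, -0.884, -0.162], [0.104, 0.339, -0.783]],
    [[0.215, -0.884, -0.162], [0.104, 0.339, -0.783]],
    [[0.215, -0.884, -0.162], [0.104, 0.339, -0.783]],
    [[0.215, -0.884, -0.162], [0.104, 0.339, -0.783]],
    [[0.215, -0.884, -0.162], [0.104, 0.339, -0.783]],
    [[0.215, -0.884, -0.162], [0.104, 0.339, -0.783]],
    [[0.215, -0.884, -0.162], [0.104, 0.339, -0.783]],
    [[0.215, -0.884, -0.162], [0.104, 0.339, -0.783]],
  ],
)

```text
clock: 29.2
tcp_pos: [0.6008, 0.0783, 0.3396]
orientation: [-2.338, -1.625, -0.514]
contact_force: [0.4, 1.0, -0.2]
grip_width: 0.0496
gripper_force: 0.0
```

```bash
python3 - <<'E'
from h import *
st()
pick(.538,.342)
E
```

```text
t 29.2 p [0.6008 0.0783 0.3396] z [ 0.144  0.395 -0.907] x [0.317 0.85  0.421] F [ 0.4  1.  -0.2] w 0.0496 0.0 q [ 0.02  0.23 -0.06  1.76 -0.46  1.02 -0.18]
row [0.412, -0.263, 0.587] [0.421, 0.467, -0.389] 191mm 67deg
row [0.334, -0.416, 1.059] [0.421, 0.467, -0.389] 296mm 67deg
row [0.437, -0.6, 1.2] [0.421, 0.467, -0.389] 353mm 67deg
```

Emit:
servo_tool(
  commands=[
    [[0.412, -0.263, 0.587], [0.421, 0.467, -0.389]],
    [[0.412, -0.263, 0.587], [0.421, 0.467, -0.389]],
    [[0.412, -0.263, 0.587], [0.421, 0.467, -0.389]],
    [[0.412, -0.263, 0.587], [0.421, 0.467, -0.389]],
    [[0.412, -0.263, 0.587], [0.421, 0.467, -0.389]],
    [[0.412, -0.263, 0.587], [0.421, 0.467, -0.389]],
    [[0.412, -0.263, 0.587], [0.421, 0.467, -0.389]],
    [[0.412, -0.263, 0.587], [0.421, 0.467, -0.389]],
    [[0.412, -0.263, 0.587], [0.421, 0.467, -0.389]],
    [[0.412, -0.263, 0.587], [0.421, 0.467, -0.389]],
  ],
)

```text
clock: 30.2
tcp_pos: [0.5918, 0.2496, 0.2508]
orientation: [-0.987, -1.724, -0.69]
contact_force: [0.2, -0.0, 0.1]
grip_width: 0.0496
gripper_force: 0.0
```

```bash
python3 - <<'E'
from h import *
st();rods()
pick(.538,.342)
E
```

```text
t 30.2 p [0.5918 0.2496 0.2508] z [-0.474  0.81  -0.345] x [-0.175  0.297  0.939] F [ 0.2 -0.   0.1] w 0.0496 0.0 q [ 0.17  0.82 -0.41  1.49 -0.81  1.49  0.68]
top cradle: y+75 n100 ymean 77.8 z 70.4; rack: [[0.5373, 0.3399], [0.5007, 0.3871]]
side cradle: y+25 n144 ymean 18.8 z 69.0; y+75 n140 ymean 70.3 z 65.8; rack: [[0.5388, 0.3417], [0.5029, 0.3905]]
row [-0.014, -0.001, -0.009] [-0.004, 0.003, 0.004] 4mm 1deg
row [-0.377, -0.001, 0.338] [-0.004, 0.003, 0.004] 126mm 1deg
row [-0.372, 0.0, 0.592] [-0.004, 0.003, 0.004] 175mm 1deg
```

Emit:
servo_tool(
  commands=[
    [[-0.2, 0, 0.16], [0, 0, 0]],
    [[-0.377, 0, 0.338], [0, 0, 0]],
    [[-0.377, 0, 0.338], [0, 0, 0]],
    [[-0.377, 0, 0.338], [0, 0, 0]],
    [[-0.374, 0, 0.46], [0, 0, 0]],
    [[-0.372, 0, 0.592], [0, 0, 0]],
    [[-0.372, 0, 0.592], [0, 0, 0]],
    [[-0.372, 0, 0.592], [0, 0, 0]],
  ],
)

```text
clock: 31.1
tcp_pos: [0.5389, 0.342, 0.1159]
orientation: [-0.982, -1.728, -0.695]
contact_force: [0.2, -0.7, 0.6]
grip_width: 0.0496
gripper_force: 0.0
```

Emit:
servo_tool(
  commands=[
    [[0, 0, 0], [0, 0, 0]],
    [[0, 0, 0], [0, 0, 0]],
    [[0, 0, 0], [0, 0, 0]],
    [[0, 0, 0], [0, 0, 0]],
    [[0, 0, 0], [0, 0, 0]],
    [[0, 0, 0], [0, 0, 0]],
  ],
  claw=1,
  squeeze=60,
)

```text
clock: 31.7
tcp_pos: [0.5388, 0.3416, 0.1144]
orientation: [-0.983, -1.725, -0.695]
contact_force: [-0.2, -3.0, 6.8]
grip_width: 0.0162
gripper_force: 58.4
```

Emit:
servo_tool(
  commands=[
    [[0.17, 0, -0.062], [0, 0, 0]],
    [[0.338, 0, -0.123], [0, 0, 0]],
    [[0.51, 0, -0.185], [0, 0, 0]],
    [[0.677, 0, -0.246], [0, 0, 0]],
    [[0.677, 0, -0.246], [0, 0, 0]],
    [[0.677, 0, -0.246], [0, 0, 0]],
  ],
)

```text
clock: 32.3
tcp_pos: [0.5373, 0.3415, 0.2938]
orientation: [-0.984, -1.728, -0.694]
contact_force: [0.4, 0.1, -1.4]
grip_width: 0.0159
gripper_force: 58.7
```

```bash
python3 - <<'E'
from h import *
st()
plan(((.60,.08,.34),RT(70,25)))
E
```

```text
t 32.3 p [0.5373 0.3415 0.2938] z [-0.473  0.81  -0.346] x [-0.181  0.295  0.938] F [ 0.4  0.1 -1.4] w 0.0159 58.7 q [ 0.1   0.71 -0.48  1.61 -0.89  1.37  0.63]
row [-0.181, -0.312, -1.03] [-0.42, -0.466, 0.392] 273mm 67deg
```

Emit:
servo_tool(
  commands=[
    [[-0.18, -0.31, -0.99], [-0.42, -0.466, 0.392]],
    [[-0.18, -0.31, -0.99], [-0.42, -0.466, 0.392]],
    [[-0.18, -0.31, -0.99], [-0.42, -0.466, 0.392]],
    [[-0.18, -0.31, -0.99], [-0.42, -0.466, 0.392]],
    [[-0.18, -0.31, -0.99], [-0.42, -0.466, 0.392]],
    [[-0.18, -0.31, -0.99], [-0.42, -0.466, 0.392]],
    [[-0.18, -0.31, -0.99], [-0.42, -0.466, 0.392]],
    [[-0.18, -0.31, -0.99], [-0.42, -0.466, 0.392]],
    [[-0.18, -0.31, -0.99], [-0.42, -0.466, 0.392]],
    [[-0.18, -0.31, -0.99], [-0.42, -0.466, 0.392]],
  ],
)

```text
clock: 33.3
tcp_pos: [0.595, 0.0888, 0.3344]
orientation: [-2.326, -1.632, -0.511]
contact_force: [-0.5, 0.8, -1.5]
grip_width: 0.0162
gripper_force: 58.9
```

```bash
python3 - <<'E'
from h import *
st()
plan(((.54,-.14,.30),RT(0,-15)))
E
```

```text
t 33.3 p [0.595  0.0888 0.3344] z [ 0.138  0.399 -0.906] x [0.31  0.852 0.423] F [-0.5  0.8 -1.5] w 0.0162 58.9 q [ 0.05  0.23 -0.12  1.78 -0.45  1.   -0.19]
row [-0.906, 0.104, -0.271] [-0.072, -0.384, 0.791] 238mm 79deg
```

Emit:
servo_tool(
  commands=[
    [[-0.906, 0.104, -0.271], [-0.072, -0.384, 0.791]],
    [[-0.906, 0.104, -0.271], [-0.072, -0.384, 0.791]],
    [[-0.906, 0.104, -0.271], [-0.072, -0.384, 0.791]],
    [[-0.906, 0.104, -0.271], [-0.072, -0.384, 0.791]],
    [[-0.906, 0.104, -0.271], [-0.072, -0.384, 0.791]],
    [[-0.906, 0.104, -0.271], [-0.072, -0.384, 0.791]],
    [[-0.906, 0.104, -0.271], [-0.072, -0.384, 0.791]],
    [[-0.906, 0.104, -0.271], [-0.072, -0.384, 0.791]],
    [[-0.906, 0.104, -0.271], [-0.072, -0.384, 0.791]],
    [[-0.906, 0.104, -0.271], [-0.072, -0.384, 0.791]],
    [[-0.906, 0.104, -0.271], [-0.072, -0.384, 0.791]],
  ],
)

```text
clock: 34.4
tcp_pos: [0.54, -0.1406, 0.2993]
orientation: [-3.112, 0.005, 0.413]
contact_force: [-0.0, -0.2, -1.1]
grip_width: 0.0161
gripper_force: 58.8
```

```bash
python3 - <<'E'
from h import *
st();held(.0274)
q=RT(CY-180,-20)
plan((place(-.025,.17,.0274),q))
E
```

```text
t 34.4 p [ 0.54   -0.1406  0.2993] z [-0.261  0.003 -0.965] x [ 0.965 -0.003 -0.261] F [-0.  -0.2 -1.1] w 0.0161 58.8 q [-0.05  0.39  0.24  1.62 -0.04  1.4  -1.38]
axis z 0.085 inner end s: [-0.0735 -0.0726 -0.0714] outer [0.073  0.0752 0.0761] 454
row [0.066, 0.313, 0.52] [0.088, -0.054, 0.281] 153mm 27deg
```

Emit:
servo_tool(
  commands=[
    [[0.066, 0.313, 0.2], [0.088, -0.054, 0.281]],
    [[0.066, 0.313, 0.2], [0.088, -0.054, 0.281]],
    [[0.066, 0.313, 0.2], [0.088, -0.054, 0.281]],
    [[0.066, 0.313, 0.52], [0.088, -0.054, 0.281]],
    [[0.066, 0.313, 0.52], [0.088, -0.054, 0.281]],
    [[0.066, 0.313, 0.52], [0.088, -0.054, 0.281]],
    [[0.066, 0.313, 0.52], [0.088, -0.054, 0.281]],
  ],
)

```text
clock: 35.15
tcp_pos: [0.5224, -0.2189, 0.1722]
orientation: [-2.936, 0.697, 0.512]
contact_force: [-0.0, -0.1, 0.6]
grip_width: 0.0166
gripper_force: 58.9
```

```bash
python3 - <<'E'
from h import *
st()
q=RT(CY-180,-20)
plan((place(-.025,.10,.0274),q),(place(-.025,.057,.0274),q))
E
```

```text
t 35.15 p [ 0.5224 -0.2189  0.1722] z [-0.302  0.154 -0.941] x [ 0.84  -0.423 -0.339] F [-0.  -0.1  0.6] w 0.0166 58.9 q [ 0.09  0.58  0.32  1.67 -0.21  1.27 -1.55]
row [0.096, 0.002, 0.272] [-0.001, -0.002, 0.0] 72mm 0deg
row [0.154, 0.002, 0.434] [-0.001, -0.002, 0.0] 115mm 0deg
```

Emit:
servo_tool(
  commands=[
    [[0.048, 0.002, 0.136], [0, 0, 0]],
    [[0.096, 0.002, 0.272], [0, 0, 0]],
    [[0.096, 0.002, 0.272], [0, 0, 0]],
    [[0.125, 0.003, 0.355], [0, 0, 0]],
    [[0.154, 0.003, 0.434], [0, 0, 0]],
    [[0.154, 0.003, 0.434], [0, 0, 0]],
    [[0.154, 0.003, 0.434], [0, 0, 0]],
  ],
)

```text
clock: 35.85
tcp_pos: [0.5233, -0.2194, 0.059]
orientation: [-2.938, 0.696, 0.508]
contact_force: [0.6, -1.3, -1.3]
grip_width: 0.0164
gripper_force: 60.1
```

```bash
python3 - <<'E'
from h import *
st(); print(place(-.025,.057,.0274))
E
```

```text
t 35.85 p [ 0.5233 -0.2194  0.059 ] z [-0.299  0.152 -0.942] x [ 0.842 -0.423 -0.336] F [ 0.6 -1.3 -1.3] w 0.0164 60.1 q [ 0.12  0.73  0.29  1.72 -0.25  1.08 -1.51]
[ 0.52171135 -0.21897706  0.057     ]
```

Emit:
servo_tool(
  commands=[
    [[0, 0, 0], [0, 0, 0]],
    [[0, 0, 0], [0, 0, 0]],
    [[0, 0, 0], [0, 0, 0]],
    [[0, 0, -0.15], [0, 0, 0]],
    [[0, 0, -0.35], [0, 0, 0]],
    [[0, 0, -0.55], [0, 0, 0]],
    [[0, 0, -0.75], [0, 0, 0]],
    [[0, 0, -0.75], [0, 0, 0]],
    [[0, 0, -0.75], [0, 0, 0]],
  ],
  claw=0.64,
)

```text
clock: 36.75
tcp_pos: [0.5789, -0.2478, 0.2344]
orientation: [-2.938, 0.698, 0.508]
contact_force: [-0.4, -0.1, -0.4]
grip_width: 0.0308
gripper_force: 0.0
```

```bash
python3 - <<'E'
from h import *
st();rods()
plan(((.56,-.12,.32),RT(0,-10)))
E
```

```text
t 36.75 p [ 0.5789 -0.2478  0.2344] z [-0.3    0.152 -0.942] x [ 0.841 -0.423 -0.336] F [-0.4 -0.1 -0.4] w 0.0308 0.0 q [ 0.11  0.62  0.34  1.45 -0.21  1.45 -1.55]
top cradle: rack: [[0.5009, 0.3881]]
side cradle: y-25 n164 ymean -30.9 z 67.9; y+25 n149 ymean 18.9 z 66.5; y+75 n139 ymean 70.2 z 66.7; rack: [[0.5029, 0.3904]]
row [-0.393, -0.422, -0.232] [-0.077, 0.108, -0.287] 155mm 28deg
```

Emit:
servo_tool(
  commands=[
    [[-0.393, -0.422, -0.232], [-0.077, 0.108, -0.287]],
    [[-0.393, -0.422, -0.232], [-0.077, 0.108, -0.287]],
    [[-0.393, -0.422, -0.232], [-0.077, 0.108, -0.287]],
    [[-0.393, -0.422, -0.232], [-0.077, 0.108, -0.287]],
    [[-0.393, -0.422, -0.232], [-0.077, 0.108, -0.287]],
    [[-0.393, -0.422, -0.232], [-0.077, 0.108, -0.287]],
  ],
  claw=0.42,
)

```text
clock: 37.45
tcp_pos: [0.5597, -0.1214, 0.3196]
orientation: [3.128, -0.005, -0.276]
contact_force: [-0.8, 0.7, 0.7]
grip_width: 0.0493
gripper_force: 0.0
```

```bash
python3 - <<'E'
from h import *
st()
plan(((.59,.11,.34),RT(70,25)))
E
```

```text
t 37.45 p [ 0.5597 -0.1214  0.3196] z [-0.175 -0.001 -0.985] x [ 0.985 -0.003 -0.175] F [-0.8  0.7  0.7] w 0.0493 0.0 q [-0.09  0.35  0.24  1.62 -0.06  1.36 -1.41]
row [0.102, -0.926, -0.102] [0.103, 0.34, -0.784] 234mm 77deg
```

Emit:
servo_tool(
  commands=[
    [[0.102, -0.926, -0.102], [0.103, 0.34, -0.784]],
    [[0.102, -0.926, -0.102], [0.103, 0.34, -0.784]],
    [[0.102, -0.926, -0.102], [0.103, 0.34, -0.784]],
    [[0.102, -0.926, -0.102], [0.103, 0.34, -0.784]],
    [[0.102, -0.926, -0.102], [0.103, 0.34, -0.784]],
    [[0.102, -0.926, -0.102], [0.103, 0.34, -0.784]],
    [[0.102, -0.926, -0.102], [0.103, 0.34, -0.784]],
    [[0.102, -0.926, -0.102], [0.103, 0.34, -0.784]],
    [[0.102, -0.926, -0.102], [0.103, 0.34, -0.784]],
    [[0.102, -0.926, -0.102], [0.103, 0.34, -0.784]],
    [[0.102, -0.926, -0.102], [0.103, 0.34, -0.784]],
  ],
)

```text
clock: 38.55
tcp_pos: [0.5905, 0.109, 0.3399]
orientation: [-2.337, -1.627, -0.516]
contact_force: [-0.6, 0.8, 0.2]
grip_width: 0.0496
gripper_force: 0.0
```

```bash
python3 - <<'E'
from h import *
st()
pick(.5025,.3893)
E
```

```text
t 38.55 p [0.5905 0.109  0.3399] z [ 0.145  0.396 -0.907] x [0.315 0.85  0.422] F [-0.6  0.8  0.2] w 0.0496 0.0 q [-0.01  0.21 -0.1   1.79 -0.45  0.99 -0.24]
row [0.436, -0.38, 0.6] [0.422, 0.467, -0.388] 208mm 67deg
row [0.358, -0.534, 1.071] [0.422, 0.467, -0.388] 312mm 67deg
row [0.462, -0.718, 1.212] [0.422, 0.467, -0.388] 371mm 67deg
```

Emit:
servo_tool(
  commands=[
    [[0.436, -0.38, 0.6], [0.422, 0.467, -0.388]],
    [[0.436, -0.38, 0.6], [0.422, 0.467, -0.388]],
    [[0.436, -0.38, 0.6], [0.422, 0.467, -0.388]],
    [[0.436, -0.38, 0.6], [0.422, 0.467, -0.388]],
    [[0.436, -0.38, 0.6], [0.422, 0.467, -0.388]],
    [[0.436, -0.38, 0.6], [0.422, 0.467, -0.388]],
    [[0.436, -0.38, 0.6], [0.422, 0.467, -0.388]],
    [[0.436, -0.38, 0.6], [0.422, 0.467, -0.388]],
    [[0.436, -0.38, 0.6], [0.422, 0.467, -0.388]],
    [[0.436, -0.38, 0.6], [0.422, 0.467, -0.388]],
  ],
)

```text
clock: 39.55
tcp_pos: [0.5562, 0.2964, 0.2506]
orientation: [-0.986, -1.724, -0.689]
contact_force: [0.1, -0.4, 0.6]
grip_width: 0.0494
gripper_force: 0.0
```

```bash
python3 - <<'E'
from h import *
st();rods()
pick(.5025,.3893)
E
```

```text
t 39.55 p [0.5562 0.2964 0.2506] z [-0.475  0.809 -0.345] x [-0.175  0.297  0.939] F [ 0.1 -0.4  0.6] w 0.0494 0.0 q [ 0.14  0.78 -0.45  1.58 -0.84  1.4   0.68]
top cradle: y-25 n24 ymean -24.9 z 70.0; y+25 n54 ymean 26.2 z 73.7; y+75 n151 ymean 76.7 z 71.9; rack: [[0.5008, 0.3882]]
side cradle: y-25 n165 ymean -31.0 z 66.4; y+25 n145 ymean 18.5 z 67.5; y+75 n138 ymean 70.9 z 66.2; rack: [[0.5028, 0.3909]]
row [-0.013, 0.001, -0.008] [-0.004, 0.003, 0.004] 4mm 1deg
row [-0.375, 0.001, 0.338] [-0.004, 0.003, 0.004] 126mm 1deg
row [-0.371, 0.003, 0.593] [-0.004, 0.003, 0.004] 175mm 1deg
```

Emit:
servo_tool(
  commands=[
    [[-0.2, 0, 0.16], [0, 0, 0]],
    [[-0.375, 0, 0.338], [0, 0, 0]],
    [[-0.375, 0, 0.338], [0, 0, 0]],
    [[-0.375, 0, 0.338], [0, 0, 0]],
    [[-0.373, 0.002, 0.46], [0, 0, 0]],
    [[-0.371, 0.003, 0.593], [0, 0, 0]],
    [[-0.371, 0.003, 0.593], [0, 0, 0]],
    [[-0.371, 0.003, 0.593], [0, 0, 0]],
  ],
)

```text
clock: 40.45
tcp_pos: [0.5035, 0.3895, 0.1158]
orientation: [-0.981, -1.728, -0.694]
contact_force: [0.4, -0.5, -0.6]
grip_width: 0.0497
gripper_force: 0.0
```

Emit:
servo_tool(
  commands=[
    [[0, 0, 0], [0, 0, 0]],
    [[0, 0, 0], [0, 0, 0]],
    [[0, 0, 0], [0, 0, 0]],
    [[0, 0, 0], [0, 0, 0]],
    [[0, 0, 0], [0, 0, 0]],
    [[0, 0, 0], [0, 0, 0]],
  ],
  claw=1,
  squeeze=60,
)

```text
clock: 41.05
tcp_pos: [0.5036, 0.3891, 0.1143]
orientation: [-0.982, -1.725, -0.694]
contact_force: [1.1, -2.4, 6.4]
grip_width: 0.0159
gripper_force: 58.4
```

Emit:
servo_tool(
  commands=[
    [[0.17, 0, -0.062], [0, 0, 0]],
    [[0.338, 0, -0.123], [0, 0, 0]],
    [[0.51, 0, -0.185], [0, 0, 0]],
    [[0.677, 0, -0.246], [0, 0, 0]],
    [[0.677, 0, -0.246], [0, 0, 0]],
    [[0.677, 0, -0.246], [0, 0, 0]],
  ],
)

```text
clock: 41.65
tcp_pos: [0.5021, 0.3889, 0.2937]
orientation: [-0.983, -1.729, -0.693]
contact_force: [-1.7, 0.4, -1.8]
grip_width: 0.0161
gripper_force: 58.6
```

```bash
python3 - <<'E'
from h import *
st()
plan(((.58,.13,.33),RT(70,25)))
E
```

```text
t 41.65 p [0.5021 0.3889 0.2937] z [-0.474  0.809 -0.346] x [-0.181  0.295  0.938] F [-1.7  0.4 -1.8] w 0.0161 58.6 q [ 0.06  0.69 -0.53  1.67 -0.93  1.27  0.63]
row [-0.226, -0.256, -1.036] [-0.42, -0.466, 0.392] 273mm 67deg
```

Emit:
servo_tool(
  commands=[
    [[-0.22, -0.25, -0.99], [-0.42, -0.466, 0.392]],
    [[-0.22, -0.25, -0.99], [-0.42, -0.466, 0.392]],
    [[-0.22, -0.25, -0.99], [-0.42, -0.466, 0.392]],
    [[-0.22, -0.25, -0.99], [-0.42, -0.466, 0.392]],
    [[-0.22, -0.25, -0.99], [-0.42, -0.466, 0.392]],
    [[-0.22, -0.25, -0.99], [-0.42, -0.466, 0.392]],
    [[-0.22, -0.25, -0.99], [-0.42, -0.466, 0.392]],
    [[-0.22, -0.25, -0.99], [-0.42, -0.466, 0.392]],
    [[-0.22, -0.25, -0.99], [-0.42, -0.466, 0.392]],
    [[-0.22, -0.25, -0.99], [-0.42, -0.466, 0.392]],
  ],
)

```text
clock: 42.65
tcp_pos: [0.5748, 0.1409, 0.3251]
orientation: [-2.325, -1.634, -0.51]
contact_force: [-0.7, -0.6, -0.7]
grip_width: 0.0157
gripper_force: 58.8
```

```bash
python3 - <<'E'
from h import *
st()
plan(((.55,-.10,.30),RT(0,-15)))
E
```

```text
t 42.65 p [0.5748 0.1409 0.3251] z [ 0.138  0.399 -0.906] x [0.308 0.852 0.422] F [-0.7 -0.6 -0.7] w 0.0157 58.8 q [-0.01  0.21 -0.16  1.83 -0.44  0.94 -0.28]
row [-0.894, 0.233, -0.307] [-0.072, -0.384, 0.792] 243mm 79deg
```

Emit:
servo_tool(
  commands=[
    [[-0.894, 0.233, -0.307], [-0.072, -0.384, 0.792]],
    [[-0.894, 0.233, -0.307], [-0.072, -0.384, 0.792]],
    [[-0.894, 0.233, -0.307], [-0.072, -0.384, 0.792]],
    [[-0.894, 0.233, -0.307], [-0.072, -0.384, 0.792]],
    [[-0.894, 0.233, -0.307], [-0.072, -0.384, 0.792]],
    [[-0.894, 0.233, -0.307], [-0.072, -0.384, 0.792]],
    [[-0.894, 0.233, -0.307], [-0.072, -0.384, 0.792]],
    [[-0.894, 0.233, -0.307], [-0.072, -0.384, 0.792]],
    [[-0.894, 0.233, -0.307], [-0.072, -0.384, 0.792]],
    [[-0.894, 0.233, -0.307], [-0.072, -0.384, 0.792]],
    [[-0.894, 0.233, -0.307], [-0.072, -0.384, 0.792]],
  ],
)

```text
clock: 43.75
tcp_pos: [0.5501, -0.1007, 0.2993]
orientation: [-3.112, 0.006, 0.413]
contact_force: [0.1, 0.5, -1.4]
grip_width: 0.0158
gripper_force: 58.8
```

```bash
python3 - <<'E'
from h import *
st();held(.0273)
q=RT(CY-180,-20)
plan((place(-.075,.17,.0273),q))
E
```

```text
t 43.75 p [ 0.5501 -0.1007  0.2993] z [-0.261  0.003 -0.965] x [ 0.965 -0.004 -0.261] F [ 0.1  0.5 -1.4] w 0.0158 58.8 q [-0.08  0.39  0.2   1.62 -0.05  1.41 -1.45]
axis z 0.085 inner end s: [-0.0736 -0.0726 -0.0713] outer [0.0724 0.0746 0.076 ] 472
row [0.114, 0.294, 0.507] [0.088, -0.054, 0.281] 149mm 27deg
```

Emit:
servo_tool(
  commands=[
    [[0.114, 0.294, 0.2], [0.088, -0.054, 0.281]],
    [[0.114, 0.294, 0.2], [0.088, -0.054, 0.281]],
    [[0.114, 0.294, 0.2], [0.088, -0.054, 0.281]],
    [[0.114, 0.294, 0.507], [0.088, -0.054, 0.281]],
    [[0.114, 0.294, 0.507], [0.088, -0.054, 0.281]],
    [[0.114, 0.294, 0.507], [0.088, -0.054, 0.281]],
    [[0.114, 0.294, 0.507], [0.088, -0.054, 0.281]],
  ],
)

```text
clock: 44.5
tcp_pos: [0.5449, -0.1741, 0.1723]
orientation: [-2.936, 0.698, 0.513]
contact_force: [0.3, 0.3, -0.6]
grip_width: 0.0162
gripper_force: 58.9
```

```bash
python3 - <<'E'
from h import *
st()
q=RT(CY-180,-20)
plan((place(-.075,.10,.0273),q),(place(-.075,.057,.0273),q))
E
```

```text
t 44.5 p [ 0.5449 -0.1741  0.1723] z [-0.302  0.154 -0.941] x [ 0.84  -0.423 -0.339] F [ 0.3  0.3 -0.6] w 0.0162 58.9 q [ 0.05  0.58  0.28  1.65 -0.22  1.28 -1.63]
row [0.096, 0.002, 0.273] [-0.001, -0.002, -0.0] 72mm 0deg
row [0.154, 0.002, 0.435] [-0.001, -0.002, -0.0] 115mm 0deg
```

Emit:
servo_tool(
  commands=[
    [[0.048, 0.002, 0.136], [0, 0, 0]],
    [[0.096, 0.002, 0.272], [0, 0, 0]],
    [[0.096, 0.002, 0.272], [0, 0, 0]],
    [[0.125, 0.003, 0.355], [0, 0, 0]],
    [[0.154, 0.003, 0.435], [0, 0, 0]],
    [[0.154, 0.003, 0.435], [0, 0, 0]],
    [[0.154, 0.003, 0.435], [0, 0, 0]],
  ],
)

```text
clock: 45.2
tcp_pos: [0.5458, -0.1745, 0.0589]
orientation: [-2.938, 0.697, 0.507]
contact_force: [-0.1, -0.5, -0.9]
grip_width: 0.0161
gripper_force: 61.0
```

```bash
python3 - <<'E'
from h import *
st(); print(place(-.075,.057,.0274))
E
```

```text
t 45.2 p [ 0.5458 -0.1745  0.0589] z [-0.299  0.152 -0.942] x [ 0.842 -0.423 -0.336] F [-0.1 -0.5 -0.9] w 0.0161 61.0 q [ 0.07  0.73  0.25  1.7  -0.26  1.08 -1.59]
[ 0.5441773  -0.17430849  0.057     ]
```

Release, back off, then inspect all four before lowering the lever.

Emit:
servo_tool(
  commands=[
    [[0, 0, 0], [0, 0, 0]],
    [[0, 0, 0], [0, 0, 0]],
    [[0, 0, 0], [0, 0, 0]],
    [[0, 0, -0.15], [0, 0, 0]],
    [[0, 0, -0.35], [0, 0, 0]],
    [[0, 0, -0.55], [0, 0, 0]],
    [[0, 0, -0.75], [0, 0, 0]],
    [[0, 0, -0.95], [0, 0, 0]],
    [[0, 0, -0.95], [0, 0, 0]],
  ],
  claw=0.64,
)

```text
clock: 46.1
tcp_pos: [0.6195, -0.2124, 0.2875]
orientation: [-2.941, 0.699, 0.493]
contact_force: [0.5, -0.4, -0.3]
grip_width: 0.0307
gripper_force: 0.0
```

```bash
python3 - <<'E'
from h import *
st();rods()
im,_=snap('side');im2,_=snap('top')
c=np.hstack([cv2.resize(im[110:220,260:370],(400,400),interpolation=cv2.INTER_CUBIC),cv2.resize(im2[180:300,290:410],(400,400),interpolation=cv2.INTER_CUBIC)]);cv2.imwrite('pics/s7.png',c[:,:,::-1])
h=np.array([.3918,-.1774,0])
plan((h+[0,0,.34],down(63)))
E
```

```text
t 46.1 p [ 0.6195 -0.2124  0.2875] z [-0.291  0.149 -0.945] x [ 0.844 -0.425 -0.327] F [ 0.5 -0.4 -0.3] w 0.0307 0.0 q [ 0.08  0.61  0.31  1.32 -0.21  1.56 -1.63]
top cradle: y-75 n23 ymean -80.7 z 69.5; y+75 n42 ymean 80.5 z 72.4; rack: []
side cradle: y-75 n170 ymean -80.8 z 65.9; y-25 n163 ymean -31.2 z 66.6; y+25 n148 ymean 18.6 z 66.9; y+75 n141 ymean 70.2 z 67.2; rack: []
row [-0.887, 0.286, 0.061] [-0.173, 0.174, -0.986] 234mm 91deg
```

View pics/s7.png

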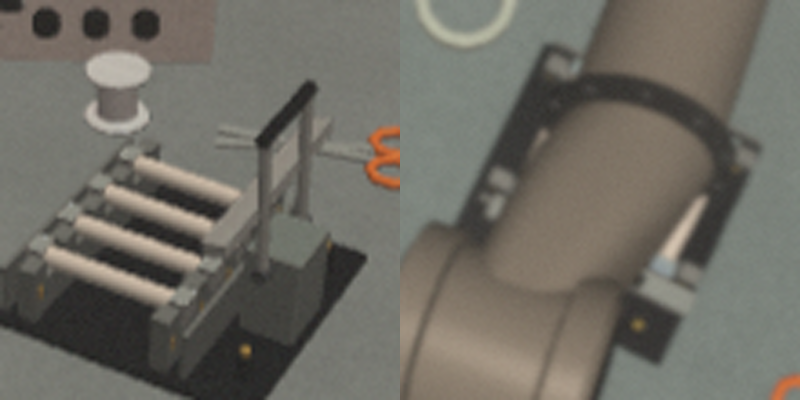

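All four rods lie in the notches with caps down (left half, outer caps at 130,155 / 97,185 / 66,215 / 40,245), the lever is up and the rack is empty. Back to the handle.

Emit:
servo_tool(
  commands=[
    [[-0.4, 0.14, -0.2], [-0.173, 0.174, -0.986]],
    [[-0.887, 0.286, 0.061], [-0.173, 0.174, -0.986]],
    [[-0.887, 0.286, 0.061], [-0.173, 0.174, -0.986]],
    [[-0.887, 0.286, 0.061], [-0.173, 0.174, -0.986]],
    [[-0.887, 0.286, 0.061], [-0.173, 0.174, -0.986]],
    [[-0.887, 0.286, 0.061], [-0.173, 0.174, -0.986]],
    [[-0.887, 0.286, 0.061], [-0.173, 0.174, -0.986]],
    [[-0.887, 0.286, 0.061], [-0.173, 0.174, -0.986]],
    [[-0.887, 0.286, 0.061], [-0.173, 0.174, -0.986]],
    [[-0.887, 0.286, 0.061], [-0.173, 0.174, -0.986]],
    [[-0.887, 0.286, 0.061], [-0.173, 0.174, -0.986]],
    [[-0.887, 0.286, 0.061], [-0.173, 0.174, -0.986]],
    [[-0.887, 0.286, 0.061], [-0.173, 0.174, -0.986]],
  ],
  claw=0.4,
)

```text
clock: 47.6
tcp_pos: [0.392, -0.1775, 0.3399]
orientation: [-2.681, -1.638, 0.001]
contact_force: [0.3, 0.4, 0.3]
grip_width: 0.0515
gripper_force: 0.0
```

```bash
python3 - <<'E'
from h import *
st();h=np.array([.3905,-.177,0])
plan((h+[0,0,.30],down(63)),(h+[0,0,.213],down(63)))
E
```

```text
t 47.6 p [ 0.392  -0.1775  0.3399] z [-0. -0. -1.] x [ 0.456  0.89  -0.   ] F [0.3 0.4 0.3] w 0.0515 0.0 q [ 0.1  -0.03  0.18  1.99  0.01  1.18 -0.2 ]
row [-0.001, -0.006, 0.159] [-0.0, 0.0, -0.002] 40mm 0deg
row [-0.001, -0.006, 0.507] [-0.0, 0.0, -0.002] 127mm 0deg
```

Emit:
servo_tool(
  commands=[
    [[0, -0.006, 0.159], [0, 0, 0]],
    [[0, -0.006, 0.3], [0, 0, 0]],
    [[0, -0.006, 0.42], [0, 0, 0]],
    [[0, -0.006, 0.507], [0, 0, 0]],
    [[0, -0.006, 0.507], [0, 0, 0]],
    [[0, -0.006, 0.507], [0, 0, 0]],
  ],
)

```text
clock: 48.2
tcp_pos: [0.3917, -0.1771, 0.2141]
orientation: [2.679, 1.64, 0.0]
contact_force: [-0.1, -0.1, -0.0]
grip_width: 0.0508
gripper_force: 0.0
```

Emit:
servo_tool(
  commands=[
    [[0, 0, 0], [0, 0, 0]],
    [[0, 0, 0], [0, 0, 0]],
    [[0, 0, 0], [0, 0, 0]],
    [[0, 0, 0], [0, 0, 0]],
    [[0, 0, 0], [0, 0, 0]],
    [[0, 0, 0], [0, 0, 0]],
  ],
  claw=1,
  squeeze=25,
)

```text
clock: 48.8
tcp_pos: [0.3924, -0.1774, 0.215]
orientation: [2.676, 1.64, 0.004]
contact_force: [-1.4, 0.6, 7.2]
grip_width: 0.0106
gripper_force: 25.0
```

```bash
python3 - <<'E'
from h import *
st();h=np.array(r.get_obs()['tcp_pos'])
a0=np.arctan2(.02,.125)
f=lambda k:np.array([-.127*np.cos(a0+k),.127*np.sin(a0+k)])
for k in np.linspace(1.35,0,10)[1:]:
    e=f(k)-f(1.35);p=h+cx*e[0]+np.array([0,0,e[1]]);plan((p,down(63)))
E
```

```text
t 48.8 p [ 0.3924 -0.1774  0.215 ] z [ 0.004 -0.001 -1.   ] x [0.454 0.891 0.001] F [-1.4  0.6  7.2] w 0.0106 25.0 q [ 0.11  0.11  0.18  2.16 -0.03  0.87 -0.16]
row [0.0, 0.075, 0.011] [0.003, -0.001, -0.0] 19mm 0deg
row [0.001, 0.148, 0.033] [0.003, -0.001, -0.0] 38mm 0deg
row [0.001, 0.217, 0.065] [0.003, -0.001, -0.0] 57mm 0deg
row [0.001, 0.28, 0.107] [0.003, -0.001, -0.0] 75mm 0deg
row [0.002, 0.337, 0.159] [0.003, -0.001, -0.0] 93mm 0deg
row [0.002, 0.384, 0.218] [0.003, -0.001, -0.0] 110mm 0deg
row [0.002, 0.423, 0.284] [0.003, -0.001, -0.0] 127mm 0deg
row [0.002, 0.451, 0.354] [0.003, -0.001, -0.0] 143mm 0deg
row [0.002, 0.468, 0.429] [0.003, -0.001, -0.0] 159mm 0deg
```

Emit:
servo_tool(
  commands=[
    [[0, 0.038, 0.004], [0, 0, 0]],
    [[0, 0.075, 0.011], [0, 0, 0]],
    [[0, 0.112, 0.021], [0, 0, 0]],
    [[0, 0.148, 0.033], [0, 0, 0]],
    [[0, 0.183, 0.048], [0, 0, 0]],
    [[0, 0.217, 0.065], [0, 0, 0]],
    [[0, 0.249, 0.085], [0, 0, 0]],
    [[0, 0.28, 0.107], [0, 0, 0]],
    [[0, 0.309, 0.132], [0, 0, 0]],
    [[0, 0.337, 0.159], [0, 0, 0]],
    [[0, 0.361, 0.188], [0, 0, 0]],
    [[0, 0.384, 0.218], [0, 0, 0]],
    [[0, 0.404, 0.25], [0, 0, 0]],
    [[0, 0.423, 0.284], [0, 0, 0]],
    [[0, 0.438, 0.319], [0, 0, 0]],
    [[0, 0.451, 0.354], [0, 0, 0]],
    [[0, 0.46, 0.392], [0, 0, 0]],
    [[0, 0.468, 0.429], [0, 0, 0]],
    [[0, 0.469, 0.445], [0, 0, 0]],
    [[0, 0.469, 0.445], [0, 0, 0]],
  ],
)

```text
clock: 50.8
tcp_pos: [0.4969, -0.2307, 0.1041]
orientation: [2.677, 1.64, 0.004]
contact_force: [-2.7, 6.2, 15.6]
grip_width: 0.011
gripper_force: 28.3
```

```bash
python3 - <<'E'
from h import *
st()
E
```

```text
t 50.8 p [ 0.4969 -0.2307  0.1041] z [ 0.003 -0.    -1.   ] x [0.454 0.891 0.001] F [-2.7  6.2 15.6] w 0.011 28.3 q [ 0.19  0.46  0.17  1.99 -0.12  0.69 -0.04]
```

Emit:
servo_tool(
  commands=[
    [[0, 0, 0], [0, 0, 0]],
    [[0, 0, 0], [0, 0, 0]],
    [[0, 0, 0], [0, 0, 0]],
    [[0, 0, 0], [0, 0, 0]],
    [[0, 0, -0.15], [0, 0, 0]],
    [[0, 0, -0.35], [0, 0, 0]],
    [[0, 0, -0.55], [0, 0, 0]],
    [[0, 0, -0.75], [0, 0, 0]],
    [[0, 0, -0.75], [0, 0, 0]],
    [[0, 0, -0.75], [0, 0, 0]],
  ],
  claw=0.4,
)

```text
clock: 51.8
tcp_pos: [0.4964, -0.2309, 0.2916]
orientation: [2.676, 1.639, 0.005]
contact_force: [-0.2, -0.3, -2.0]
grip_width: 0.0513
gripper_force: 0.0
```

```bash
python3 - <<'E'
from h import *
st()
for n in('top','side'):
    im,d=snap(n);P=cloud(n,d);q=P-CO;X=q@cx;Y=q@cy
    m=(abs(X+.01)<.012)&(abs(Y)<.03)&(P[...,2]>.075)&(P[...,2]<.16)
    print(n,m.sum(),P[m][:,2].max() if m.sum() else 0, np.percentile(P[m][:,2],50) if m.sum() else 0)
    m=np.hypot(P[...,0]-.526,P[...,1]-.0715)<.04; m&=(P[...,2]>.09)&(P[...,2]<.108)
    rr=cv2.minAreaRect((P[m][:,:2]*1000).astype(np.float32)); print('knob',rr)
    if n=='side': cv2.imwrite('pics/s8.png',cv2.resize(im[110:270,240:370],(650,600*1),interpolation=cv2.INTER_CUBIC)[:600,:,::-1])
    for g in r.mark_of(n,'knob_grip')[:2]: print(g['confidence'],atz(n,g['uv'],.088))
plan(((.526,.0,.26),down(20)))
E
```

```text
t 51.8 p [ 0.4964 -0.2309  0.2916] z [ 0.005 -0.001 -1.   ] x [0.454 0.891 0.001] F [-0.2 -0.3 -2. ] w 0.0513 0.0 q [ 0.14  0.22  0.22  1.83 -0.05  1.09 -0.1 ]
top 49 0.11372190261679749 0.10913383146105282
knob ((524.2794189453125, 69.82577514648438), (45.057613372802734, 12.487464904785156), 62.87479782104492)
0.47 [0.5320144  0.07434395 0.088     ]
side 50 0.10917641987183924 0.10564908976982712
knob ((525.759033203125, 71.483154296875), (47.25529098510742, 13.992971420288086), 65.25312805175781)
0.52 [0.52557274 0.06164893 0.088     ]
0.27 [0.39641093 0.47533008 0.088     ]
row [0.876, -0.307, 0.115] [-0.001, 0.001, 0.478] 234mm 43deg
```

View pics/s8.png

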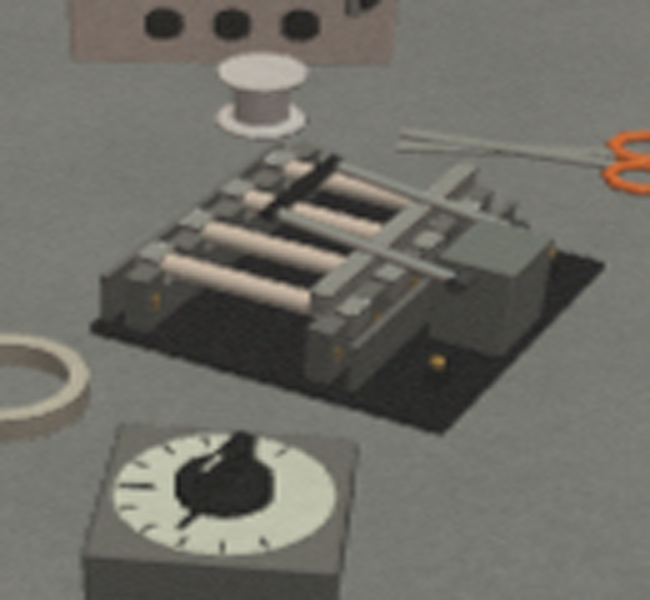

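The lever is down on its stop and all rods are in place. The knob pointer is at lower left (185,520) and the zero mark at left (135,485). Move over the knob and measure the zero mark's direction.

Emit:
servo_tool(
  commands=[
    [[0.95, -0.307, 0.1], [0, 0, 0]],
    [[0.95, -0.307, 0.1], [0, 0, 0]],
    [[0.95, -0.307, 0.1], [0, 0, 0]],
    [[0.95, -0.307, 0.1], [0, 0, 0]],
    [[0.95, -0.307, 0.1], [0, 0, 0]],
    [[0.95, -0.307, 0.1], [0, 0, 0]],
    [[0.95, -0.307, 0.1], [0, 0, 0]],
  ],
  claw=0.45,
)

```text
clock: 52.7
tcp_pos: [0.5348, 0.0172, 0.2639]
orientation: [2.676, 1.645, -0.002]
contact_force: [-0.1, -0.9, -0.8]
grip_width: 0.0467
gripper_force: 0.0
```

```bash
cat > z.py <<'E'
from h import *
def dial(n):
    im,d=snap(n);g=im.astype(float).mean(2);c=np.array([.5252,.0708])
    out={}
    for nm,z,r0,r1 in(('mark',.061,.045,.058),('needle',.064,.031,.043)):
        best=[]
        for a in np.arange(-100,100,.5):
            s=0
            for rr in np.linspace(r0,r1,8):
                u,v=proj(n,[c[0]+rr*np.cos(np.radians(a)),c[1]+rr*np.sin(np.radians(a)),z])
                s+=cv2.getRectSubPix(g.astype(np.float32),(1,1),(float(u),float(v)))[0,0]
            best.append((s/8,a))
        b=np.array(best);i=b[:,0].argmin();dd=np.maximum(np.median(b[:,0])-b[:,0],0);w=(abs(b[:,1]-b[i,1])<7)
        print(n,nm,b[i],'centroid %.1f'%((dd*b[:,1])[w].sum()/dd[w].sum()), 'others',[tuple(np.round(b[j],0)) for j in range(1,len(b)-1) if b[j,0]<b[j-1,0] and b[j,0]<=b[j+1,0] and b[j,0]<np.median(b[:,0])-15])
if __name__=='__main__':
    dial('top');dial('side')
E
python3 - <<'E'
from h import *
import z
st();z.dial('top');z.dial('side')
k=np.array([.5252,.0708,0])
plan((k+[0,0,.20],down(63.5)),(k+[0,0,.094],down(63.5)))
E
```

```text
t 52.7 p [0.5348 0.0172 0.2639] z [-0.001 -0.001 -1.   ] x [ 0.451  0.892 -0.001] F [-0.1 -0.9 -0.8] w 0.0467 0.0 q [-0.2   0.23  0.06  1.88 -0.01  1.03 -0.6 ]Traceback (most recent call last):
  File "<stdin>", line 3, in <module>
  File "z.py", line 10, in dial
    u,v=proj(n,[c[0]+rr*np.cos(np.radians(a)),c[1]+rr*np.sin(np.radians(a)),z])
        ~~~~^^^^^^^^^^^^^^^^^^^^^^^^^^^^^^^^^^^^^^^^^^^^^^^^^^^^^^^^^^^^^^^^^^^
  File "h.py", line 14, in proj
    c=r.camera_model(n);E=np.array(c['extrinsics']);q=E[:3,:3].T@(np.array(p)-E[:3,3])
ValueError: time passes only in moves, steps and waits
```

```bash
sed -i 's/^def proj(n,p):/from functools import lru_cache\n@lru_cache\ndef cm(n): return r.camera_model(n)\ndef proj(n,p):/; s/^    c=r.camera_model(n);E=np.array(c\[.extrinsics.\]);q=/    c=cm(n);E=np.array(c["extrinsics"]);q=/' h.py
python3 - <<'E'
from h import *
import z
k=np.array([.5252,.0708,0])
plan((k+[0,0,.20],down(63.5)),(k+[0,0,.094],down(63.5)))
z.dial('side');z.dial('top')
E
```

```text
row [0.18, -0.135, 0.257] [0.0, 0.001, -0.006] 85mm 1deg
row [0.181, -0.136, 0.681] [0.0, 0.001, -0.006] 179mm 1deg
side mark [ 45.23482513 -95.5       ] centroid -94.6 others [(np.float64(45.0), np.float64(-96.0)), (np.float64(138.0), np.float64(-75.0)), (np.float64(139.0), np.float64(-50.0)), (np.float64(150.0), np.float64(-28.0)), (np.float64(106.0), np.float64(-4.0)), (np.float64(151.0), np.float64(20.0)), (np.float64(143.0), np.float64(44.0)), (np.float64(140.0), np.float64(68.0)), (np.float64(124.0), np.float64(91.0))]
side needle [  41.2855835 -100.       ] centroid -96.8 others [(np.float64(42.0), np.float64(-95.0)), (np.float64(133.0), np.float64(-73.0)), (np.float64(135.0), np.float64(-69.0)), (np.float64(135.0), np.float64(-68.0)), (np.float64(136.0), np.float64(-57.0)), (np.float64(141.0), np.float64(-1.0)), (np.float64(75.0), np.float64(60.0))]
top mark [95.26184845 -1.        ] centroid -1.3 others [(np.float64(95.0), np.float64(-1.0))]
top needle [89.54581451  3.        ] centroid 2.5 others [(np.float64(90.0), np.float64(3.0))]
```

Emit:
servo_tool(
  commands=[
    [[0.18, -0.135, 0.257], [0, 0, 0]],
    [[0.18, -0.135, 0.257], [0, 0, 0]],
    [[0.18, -0.135, 0.257], [0, 0, 0]],
    [[0.18, -0.135, 0.42], [0, 0, 0]],
    [[0.18, -0.135, 0.58], [0, 0, 0]],
    [[0.18, -0.135, 0.668], [0, 0, 0]],
    [[0.18, -0.135, 0.668], [0, 0, 0]],
    [[0.18, -0.135, 0.668], [0, 0, 0]],
  ],
)

```text
clock: 53.65
tcp_pos: [0.5269, 0.0699, 0.0992]
orientation: [2.679, 1.637, 0.003]
contact_force: [0.7, 0.2, -0.3]
grip_width: 0.0469
gripper_force: 0.0
```

Emit:
servo_tool(
  commands=[
    [[0, 0, 0], [0, 0, 0]],
    [[0, 0, 0], [0, 0, 0]],
    [[0, 0, 0], [0, 0, 0]],
    [[0, 0, 0], [0, 0, 0]],
    [[0, 0, 0], [0, 0, 0]],
    [[0, 0, 0], [0, 0, 0]],
  ],
  claw=1,
  squeeze=30,
)

```text
clock: 54.25
tcp_pos: [0.5256, 0.0721, 0.1]
orientation: [2.678, 1.642, 0.002]
contact_force: [-6.4, 1.2, 10.6]
grip_width: 0.0114
gripper_force: 30.5
```

```bash
python3 - <<'E'
from h import *
st();o=r.get_obs();p=np.array(o['tcp_pos']);print(o['moment'])
plan((p,down(30)),(p,down(-3.9)))
E
```

```text
t 54.25 p [0.5256 0.0721 0.1   ] z [ 0.001  0.    -1.   ] x [0.454 0.891 0.001] F [-6.4  1.2 10.6] w 0.0114 30.5 q [-0.27  0.44  0.01  2.03 -0.01  0.67 -0.72]
[ 0.24547424  1.27324446 -0.02752981]
row [0.0, 0.0, 0.0] [0.001, -0.001, 0.367] 0mm 33deg
row [0.0, 0.0, 0.0] [0.0, -0.001, 0.743] 0mm 67deg
```

Emit:
servo_tool(
  commands=[
    [[0, 0, 0], [0, 0, 0.08]],
    [[0, 0, 0], [0, 0, 0.16]],
    [[0, 0, 0], [0, 0, 0.24]],
    [[0, 0, 0], [0, 0, 0.32]],
    [[0, 0, 0], [0, 0, 0.4]],
    [[0, 0, 0], [0, 0, 0.48]],
    [[0, 0, 0], [0, 0, 0.56]],
    [[0, 0, 0], [0, 0, 0.64]],
    [[0, 0, 0], [0, 0, 0.7]],
    [[0, 0, 0], [0, 0, 0.743]],
    [[0, 0, 0], [0, 0, 0.743]],
    [[0, 0, 0], [0, 0, 0.743]],
    [[0, 0, 0], [0, 0, 0.743]],
  ],
)

```text
clock: 55.55
tcp_pos: [0.526, 0.0713, 0.1]
orientation: [-3.139, 0.107, -0.003]
contact_force: [-4.7, -0.6, 11.7]
grip_width: 0.0115
gripper_force: 30.4
```

```bash
python3 - <<'E'
from h import *
st();o=r.get_obs();p=np.array(o['tcp_pos'])
plan((p,down(-3.9)))
E
```

```text
t 55.55 p [0.526  0.0713 0.1   ] z [ 0.002  0.    -1.   ] x [ 0.998 -0.068  0.002] F [-4.7 -0.6 11.7] w 0.0115 30.4 q [-0.5   0.46  0.32  2.04 -0.22  0.67 -1.68]
row [0.0, 0.0, 0.0] [-0.0, -0.001, 0.0] 0mm 0deg
```

Yaw is -3.9°. Release, rise, and check the pointer.

Emit:
servo_tool(
  commands=[
    [[0, 0, 0], [0, 0, 0]],
    [[0, 0, 0], [0, 0, 0]],
    [[0, 0, 0], [0, 0, 0]],
    [[0, 0, -0.15], [0, 0, 0]],
    [[-0.2, 0.2, -0.4], [0, 0, 0]],
    [[-0.4, 0.6, -0.8], [0, 0, 0]],
    [[-0.4, 0.9, -0.8], [0, 0, 0]],
    [[-0.4, 0.9, -0.8], [0, 0, 0]],
    [[-0.4, 0.9, -0.8], [0, 0, 0]],
    [[-0.4, 0.9, -0.8], [0, 0, 0]],
    [[-0.4, 0.9, -0.8], [0, 0, 0]],
    [[-0.4, 0.9, -0.8], [0, 0, 0]],
  ],
  claw=0.5,
)

```text
clock: 56.75
tcp_pos: [0.4108, -0.1469, 0.2988]
orientation: [-3.139, 0.11, -0.006]
contact_force: [-0.1, 0.5, 0.4]
grip_width: 0.043
gripper_force: 0.0
```

```bash
python3 - <<'E'
from h import *
st()
ims=[]
for n in('top','side'):
    im,d=snap(n);P=cloud(n,d)
    m=np.hypot(P[...,0]-.526,P[...,1]-.0715)<.04; m&=(P[...,2]>.09)&(P[...,2]<.108)
    bx=np.hypot(P[...,0]-.526,P[...,1]-.0715)<.11; bx&=(P[...,2]>.05)&(P[...,2]<.068)
    print(n,'knob',cv2.minAreaRect((P[m][:,:2]*1000).astype(np.float32)),'box',cv2.minAreaRect((P[bx][:,:2]*1000).astype(np.float32)))
    u,v=proj(n,[.525,.071,.065]).astype(int);ims.append(cv2.resize(im[v-28:v+28,u-28:u+28],(400,400),interpolation=cv2.INTER_CUBIC))
cv2.imwrite('pics/s9.png',np.hstack(ims)[:,:,::-1]);rods()
E
```

```text
t 56.75 p [ 0.4108 -0.1469  0.2988] z [ 0.004  0.    -1.   ] x [ 0.998 -0.07   0.004] F [-0.1  0.5  0.4] w 0.043 0.0 q [-0.33 -0.    0.54  2.06  0.    1.08 -1.43]
top knob ((523.1648559570312, 70.06802368164062), (12.005757331848145, 44.85085678100586), 85.15471649169922) box ((524.8955688476562, 70.26864624023438), (130.2528533935547, 131.4851837158203), 86.1419906616211)
side knob ((526.365478515625, 73.6080322265625), (14.527580261230469, 44.437225341796875), 88.46054077148438) box ((525.9803466796875, 72.75813293457031), (135.17559814453125, 130.10826110839844), 86.08412170410156)
top cradle: y-75 n96 ymean -77.1 z 70.7; rack: []
side cradle: y-75 n157 ymean -81.3 z 68.5; y-25 n135 ymean -31.0 z 66.9; y+25 n69 ymean 19.7 z 67.8; y+75 n84 ymean 69.3 z 65.3; rack: []
```

View pics/s9.png

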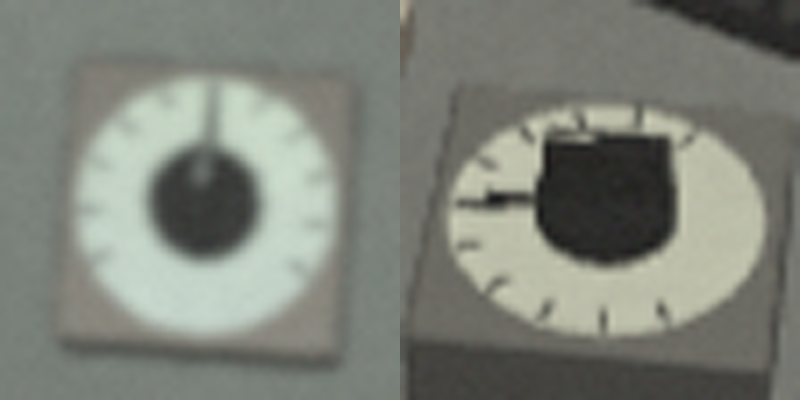

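The pointer lies along the long zero mark in both views (top 212,110; side 490,202). The rods are in place, the lever is down and the arm is clear, so I'll hand in.

```bash
python3 -c "
from bench import r
print(r.hand_in())"
```

```text
the job is handed in; nothing more can be done
None
```

I handed the job in: I raised the lever, laid all four white resistors in the cradle notches, lowered the lever onto its stop, and turned the knob until its pointer stood on the zero mark; the hand-in call returned no verdict.

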